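Load the oven carrier with sand cores in reverse order

ROBOT

A 7-joint arm with a two-finger parallel gripper is mounted at the origin on the work surface. World frame = base frame: x ahead of the robot, y to its left, z up, the work surface at z = 0. Lengths are in m, angles in rad, forces in N, time in s.
With the tool pointing down it reaches from about 0.4 to 0.85 m from the base axis. Payload 4.5 kg.
Tool frame: the origin (TCP) lies at the very end of the fingers, on their centre line; the grasp point (between the pads) lies 19 mm behind it; z points along the fingers, y is the direction in which the jaws open and shut (so a half turn about z gives the same grasp; the last joint's range is limited). The gripper opens to 88 mm and grips with 3 to 60 N. Pads are 18 mm wide; open, the fingers measure 123 mm over their backs; the gripper's body (75 mm by 187 mm) begins 45 mm behind the grasp point.
Start: joints at [1.365, 0.689, -0.195, 1.565, 0.157, 0.902, -0.215], TCP at [0.148, -0.607, 0.205] pointing down, gripper open.
Joint ranges: [-3.01, 3.01], [-0.46, 2.08], [-1.47, 1.51], [0.13, 2.56], [-1, 4.14], [0.04, 2.09], [-2.66, 2.66]. Speed limits (rad/s): [2.57, 2.57, 3.14, 3.14, 3.14, 3.14, 3.14].

INTERFACE

Orientations are given as a unit quaternion [x, y, z, w].
In Python, from plant import telemetry, imaging, r gives the robot as it stands.
- The arm moves only by the shell command python3 -m creep 'ROWS' [FORCE]. ROWS is JSON, a list of rows, each a list of 5 numbers: the closure in counts, from 0 (fully open) to 255 (shut), then the shift along the tool's x, y, z in m, then the turn about the tool's z in degrees. In form: [[fingers, x, y, z, yaw], ...]. A call has 1 to 10 rows; each row is the pose to reach, as a shift and turn from the pose commanded when the call began, along the tool's axes at that moment; what a row does not reach only later rows make up. A row lasts 1/8 s, in which the tool goes at most 62.5 mm and 10.7 degrees, less where a joint would pass 70% of its speed; a pose out of reach is approached as far as the arm can. A call with a gripper value outside its range is refused whole. The fingers move at their own pace and stop on an object; FORCE is the grip in N (left out, the last holds). Time passes only in rows, so rows that repeat a pose let the fingers close. It gives the time, the measured TCP pose, the force and the opening at its end, in the units of the state.
- telemetry.get_state(): the state, without advancing time (a new reading comes with each control period).
- imaging.snapshot(name): name is "scene" or "side" or "wrist"; returns a dict with "image" (420x560x3 uint8, blue, green, red), "camera_matrix" (3x3 intrinsics, pixels), "R" (3x3) and "t" (3): a world point X has camera coordinates R X + t; the wrist camera has in their place "hand_eye" (4x4, takes a point from camera to tool coordinates, whose origin is the TCP and whose axes are the flange's). Camera axes: x right, y down, z forward; pixel columns grow to the right and rows downward; lengths in m; the calibration is good to about 2 mm. The wrist camera is an equidistant fisheye: a pixel r from the principal point sees the ray r / f radians off the axis. A picture is of the moment at which its call begins: read the wrist's pose just before it. There is no depth.
- r.finish_job(): hands the job in, once; it reports no verdict.
Trained networks look in a picture, given as the dict that the camera call returned (one of the last four; its "shot" number tells which), for a name from the list of things; names that differ only in an ending like _2 or _b are one class to them, and where a whole thing is asked for, a point or a joint stands for the part that bears it (a point fixed in the world has none). Each returns a list of dicts, best first, with "score" (0 to 1); they miss things now and then, are a little off and sometimes report something else, mostly with a low value. They report only what shows in the picture. A call takes as long as a camera call. They do not tell look-alikes from the thing itself.
- imaging.boxes_of(picture, target): "rect" ([left, top, right, bottom] in pixels, round what is visible of it).
- imaging.trace(picture, target): "pixels" (420x560 bool, what is visible of it) and "rect" ([left, top, right, bottom] in pixels, round what is visible of it).
- imaging.place_of(picture, target): "location" ([row, column] in pixels: a listed point, or the origin of a listed thing).
The state is a dict: "clock": time; "q": joint angles; "qd": joint speeds; "joint_torque": joint torques, N m; "tool_pos": TCP position; "eef_rot": TCP orientation; "contact_force": force on the tool from outside, world axes, zero at the start; "moment": the same for the moment, N m; "opening": opening from 0.0 (shut) to 1.0 (fully open).
Only numpy, scipy, OpenCV 4.12 (cv2) and the standard library are available. Lean on these libraries where they do the work, as an engineer would, in place of code of your own. Each camera call takes 0.05 s, during which the arm holds its last target.

TASK

The four sand cores of the row on the wooden board (three on drying tiles, one sunk in the core box) must go to the empty oven carrier in reverse order: the leftmost core of the row into the carrier's rightmost pocket, the next into the pocket beside it, and so on, one core to a pocket. Push the core box's ejector lever all the way down to raise the plug core so that you can take it; it counts where the core box stands in the row. Leave every core standing upright on its foot about the middle of its pocket, let go and at rest.

Things in the scene. Friction and masses are not known exactly. Their poses are not given: they have to be found in the camera images.
- core_block: Block core: square prism 40 x 40 mm, 58 mm tall, loose, standing upright on a drying tile, about 0.15 kg. Baked sand, same tan colour as the others. Origin: centre of its underside, z up. x and y along the sides; a side faces the robot within about 20 degrees.
- core_stepped: Stepped core: round foot 54 mm diameter and 20 mm high, with a round stem 32 mm diameter above it, 62 mm tall overall, loose, standing upright on a drying tile, about 0.13 kg. Baked sand, same tan colour as the others. Origin: centre of its underside, z up.
- core_slab: Slab core: rectangular block, 28 mm in its x by 56 mm in its y, 54 mm tall, loose, standing upright on a drying tile with its long side along the row within about 20 degrees, about 0.14 kg. Baked sand, same tan colour as the others. Origin: centre of its underside, z up.
- core_plug: Plug core: plain round cylinder 40 mm diameter, 44 mm tall, loose, about 0.09 kg, at the start sunk in the round pocket of the core box with its top 1 mm below the box's top face, so that it cannot be gripped until it is ejected. Baked sand, same tan colour as the others. Origin: centre of its underside, z up.
- tile_block: Fixed grey drying tile, 66 x 66 x 10 mm, on the board under the block core at the start; it marks where that core stood in the row. Origin: centre of its underside (18 mm above the table), z up, y along the row, growing to the left.
- tile_stepped: Fixed grey drying tile, 66 x 66 x 10 mm, on the board under the stepped core at the start; it marks where that core stood in the row. Origin: centre of its underside (18 mm above the table), z up, y along the row, growing to the left.
- tile_slab: Fixed grey drying tile, 66 x 66 x 10 mm, on the board under the slab core at the start; it marks where that core stood in the row. Origin: centre of its underside (18 mm above the table), z up, y along the row, growing to the left.
- core_box: Fixed aluminium core box, 84 (x) x 66 (y) x 57 mm (z), on the board in line with the tiles; round pocket 43 mm diameter, 45 mm deep in the middle of its top, holding the plug core. Origin: centre of its underside, 18 mm above the table; x points away from the robot, y along the row to the left. Its ejector lever (ejector) stands out of its front (-x) face, at y = 0.
- ejector (a joint): Ejector lever (rad): steel handle 24 mm wide, hinged at x -42, z 14.5 mm in the core box's frame, slanting up towards the robot. 0 at the start: its end at x -93, z 40 mm. Pushed straight down (3 to 6 N at the end) it swings to its stop, 0.58: end at x -97, z 9 mm. It stays where left. Then the plug core stands 22 mm proud of the box, upright in its pocket, and can be gripped by its sides.
- carrier: Fixed steel tray, 88 (x) x 328 (y) mm, with four square pockets in a row, nearer the robot than the board. Origin: centre of its underside, on the table; x away from the robot, y along the row to the left. Pocket centres: x = 0, y = +120 (leftmost), +40, -40, -120 mm; each 72 x 72 mm inside, its floor 6 mm above the origin; rims and walls between are 8 mm thick, tops 14 mm above the origin.
Things that resemble listed ones, but are neither listed nor needed, are in the scene too. Leave any turquoise look-alike of the core_plug alone. What is shaped like the core_block but black or green is not meant.

How it is judged:
On the way:
1. the ejector lever is pressed down (beyond 0.5 rad) with the plug core risen in the core box (value of joint ejector above 0.5 rad and z of core_plug in the frame of core_box above 0.028 m and horizontal distance between core_plug and core_box below 0.008 m), for 0.2 s.
At the end, for the whole second after the job is handed in: Each core stands upright (within 0.1 rad) on the floor of its own carrier pocket, within 15 mm of its centre along the carrier's x and y, released and at rest; the left-to-right order is the reverse of the starting row's (tiles and core box) (x of core_block in the frame of carrier between -0.015 and 0.015 m and z of core_block in the frame of carrier between 0.002 and 0.01 m and (y of core_block in the frame of carrier between -0.135 and -0.105 m or y of core_block in the frame of carrier between -0.055 and -0.025 m or y of core_block in the frame of carrier between 0.025 and 0.055 m or y of core_block in the frame of carrier between 0.105 and 0.135 m) and angle between each of core_block, core_stepped, core_slab, core_plug's own z axis and vertical below 0.1 rad and linear speed of each of core_block, core_stepped, core_slab, core_plug below 0.02 m/s and angular speed of each of core_block, core_stepped, core_slab, core_plug below 0.2 rad/s and x of core_stepped in the frame of carrier between -0.015 and 0.015 m and z of core_stepped in the frame of carrier between 0.002 and 0.01 m and (y of core_stepped in the frame of carrier between -0.135 and -0.105 m or y of core_stepped in the frame of carrier between -0.055 and -0.025 m or y of core_stepped in the frame of carrier between 0.025 and 0.055 m or y of core_stepped in the frame of carrier between 0.105 and 0.135 m) and x of core_slab in the frame of carrier between -0.015 and 0.015 m and z of core_slab in the frame of carrier between 0.002 and 0.01 m and (y of core_slab in the frame of carrier between -0.135 and -0.105 m or y of core_slab in the frame of carrier between -0.055 and -0.025 m or y of core_slab in the frame of carrier between 0.025 and 0.055 m or y of core_slab in the frame of carrier between 0.105 and 0.135 m) and x of core_plug in the frame of carrier between -0.015 and 0.015 m and z of core_plug in the frame of carrier between 0.002 and 0.01 m and (y of core_plug in the frame of carrier between -0.135 and -0.105 m or y of core_plug in the frame of carrier between -0.055 and -0.025 m or y of core_plug in the frame of carrier between 0.025 and 0.055 m or y of core_plug in the frame of carrier between 0.105 and 0.135 m) and ((y of tile_block in the frame of tile_stepped above 0 m and ((y of core_block in the frame of carrier below -0.08 m and y of core_stepped in the frame of carrier above -0.08 m) or (y of core_block in the frame of carrier below 0 m and y of core_stepped in the frame of carrier above 0 m) or (y of core_block in the frame of carrier below 0.08 m and y of core_stepped in the frame of carrier above 0.08 m))) or (y of tile_block in the frame of tile_stepped below 0 m and ((y of core_stepped in the frame of carrier below -0.08 m and y of core_block in the frame of carrier above -0.08 m) or (y of core_stepped in the frame of carrier below 0 m and y of core_block in the frame of carrier above 0 m) or (y of core_stepped in the frame of carrier below 0.08 m and y of core_block in the frame of carrier above 0.08 m)))) and ((y of tile_block in the frame of tile_slab above 0 m and ((y of core_block in the frame of carrier below -0.08 m and y of core_slab in the frame of carrier above -0.08 m) or (y of core_block in the frame of carrier below 0 m and y of core_slab in the frame of carrier above 0 m) or (y of core_block in the frame of carrier below 0.08 m and y of core_slab in the frame of carrier above 0.08 m))) or (y of tile_block in the frame of tile_slab below 0 m and ((y of core_slab in the frame of carrier below -0.08 m and y of core_block in the frame of carrier above -0.08 m) or (y of core_slab in the frame of carrier below 0 m and y of core_block in the frame of carrier above 0 m) or (y of core_slab in the frame of carrier below 0.08 m and y of core_block in the frame of carrier above 0.08 m)))) and ((y of tile_block in the frame of core_box above 0 m and ((y of core_block in the frame of carrier below -0.08 m and y of core_plug in the frame of carrier above -0.08 m) or (y of core_block in the frame of carrier below 0 m and y of core_plug in the frame of carrier above 0 m) or (y of core_block in the frame of carrier below 0.08 m and y of core_plug in the frame of carrier above 0.08 m))) or (y of tile_block in the frame of core_box below 0 m and ((y of core_plug in the frame of carrier below -0.08 m and y of core_block in the frame of carrier above -0.08 m) or (y of core_plug in the frame of carrier below 0 m and y of core_block in the frame of carrier above 0 m) or (y of core_plug in the frame of carrier below 0.08 m and y of core_block in the frame of carrier above 0.08 m)))) and ((y of tile_stepped in the frame of tile_slab above 0 m and ((y of core_stepped in the frame of carrier below -0.08 m and y of core_slab in the frame of carrier above -0.08 m) or (y of core_stepped in the frame of carrier below 0 m and y of core_slab in the frame of carrier above 0 m) or (y of core_stepped in the frame of carrier below 0.08 m and y of core_slab in the frame of carrier above 0.08 m))) or (y of tile_stepped in the frame of tile_slab below 0 m and ((y of core_slab in the frame of carrier below -0.08 m and y of core_stepped in the frame of carrier above -0.08 m) or (y of core_slab in the frame of carrier below 0 m and y of core_stepped in the frame of carrier above 0 m) or (y of core_slab in the frame of carrier below 0.08 m and y of core_stepped in the frame of carrier above 0.08 m)))) and ((y of tile_stepped in the frame of core_box above 0 m and ((y of core_stepped in the frame of carrier below -0.08 m and y of core_plug in the frame of carrier above -0.08 m) or (y of core_stepped in the frame of carrier below 0 m and y of core_plug in the frame of carrier above 0 m) or (y of core_stepped in the frame of carrier below 0.08 m and y of core_plug in the frame of carrier above 0.08 m))) or (y of tile_stepped in the frame of core_box below 0 m and ((y of core_plug in the frame of carrier below -0.08 m and y of core_stepped in the frame of carrier above -0.08 m) or (y of core_plug in the frame of carrier below 0 m and y of core_stepped in the frame of carrier above 0 m) or (y of core_plug in the frame of carrier below 0.08 m and y of core_stepped in the frame of carrier above 0.08 m)))) and ((y of tile_slab in the frame of core_box above 0 m and ((y of core_slab in the frame of carrier below -0.08 m and y of core_plug in the frame of carrier above -0.08 m) or (y of core_slab in the frame of carrier below 0 m and y of core_plug in the frame of carrier above 0 m) or (y of core_slab in the frame of carrier below 0.08 m and y of core_plug in the frame of carrier above 0.08 m))) or (y of tile_slab in the frame of core_box below 0 m and ((y of core_plug in the frame of carrier below -0.08 m and y of core_slab in the frame of carrier above -0.08 m) or (y of core_plug in the frame of carrier below 0 m and y of core_slab in the frame of carrier above 0 m) or (y of core_plug in the frame of carrier below 0.08 m and y of core_slab in the frame of carrier above 0.08 m))))); the robot touches nothing.
It also fails if it takes over 99 s, if anything falls off the work surface, if the arm or the gripper's body presses on something with over 40 N, if the wrist force passes 120 N, or if a joint passes its speed limit or range.

## Working session

There is one attempt and no reset: what is moved stays moved. The work goes in short steps, Python scripts to look and compute and a shell command to move; the robot and the scene stay as the last step left them, time stands still between calls to the robot, and variables do not carry over. Pictures are saved under pics/ and viewed, and the job is handed in when it is done.

```bash
ls; mkdir -p pics; python3 - <<'E'
from plant import telemetry, imaging, r
import cv2
s=telemetry.get_state(); print(s)
for n in ["scene","side","wrist"]:
    p=imaging.snapshot(n); cv2.imwrite(f"pics/{n}0.png",p["image"])
    print(n,{k:(v.tolist() if hasattr(v,'tolist') else v) for k,v in p.items() if k!="image"})
    for t in ["core_block","core_stepped","core_slab","core_plug","tile_block","core_box","carrier"]:
        print(t,[(round(b["score"],2),[round(float(x)) for x in b["location"]]) for b in imaging.place_of(p,t)])
E
```

```text
pics
{'clock': 0.0, 'q': array([ 1.3647959 ,  0.68998189, -0.19453185,  1.56634312,  0.15727527,
        0.90248967, -0.21509579]), 'qd': array([-8.55374312e-04, -6.99057681e-04, -1.81715139e-03,  9.73281182e-05,
       -6.92111952e-04,  9.01256020e-04, -1.38305299e-04]), 'joint_torque': array([-6.64208869e-05, -5.27555251e+01, -1.26668092e+00, -1.53428149e+01,
       -5.25680243e-02,  6.51127542e-03,  1.69577279e-04]), 'tool_pos': array([ 0.14824253, -0.6064507 ,  0.20451208]), 'eef_rot': array([ 9.92814958e-01,  1.19656255e-01, -1.59884403e-04, -9.02041279e-04]), 'contact_force': array([ 0.17894551,  0.38491992, -0.50966867]), 'moment': array([-0.06003235,  0.03838393,  0.00239443]), 'opening': 0.9985045501793619}
scene {'camera_matrix': [[484.5996154113141, 0.0, 275.4466715708769], [0.0, 484.5996154113141, 205.89474867550217], [0.0, 0.0, 1.0]], 'R': [[0.41552927228314435, 0.9094758729401415, -0.0137499242037246], [0.6251543706080813, -0.29654114645021, -0.721973241451239], [-0.660694662295265, 0.29140519041664786, -0.6917843437175947]], 't': [-0.32292807777409627, -0.3278651121953
[... 953 characters left out ...]
, (0.62, [176, 258])]
tile_block [(0.84, [177, 260]), (0.18, [224, 310])]
core_box [(0.96, [228, 308]), (0.56, [177, 259])]
carrier [(0.81, [308, 226])]
wrist {'camera_matrix': [[325.19226210127806, 0.0, 278.80818972279434], [0.0, 325.19226210127806, 207.86103076664395], [0.0, 0.0, 1.0]], 'hand_eye': [[0.00020151908183984007, -0.9494490241680666, -0.313921184210883, 0.08077597795923121], [0.999999967593593, 0.00014249452460161595, 0.00021096947675984388, -3.522775924968968e-05], [-0.00015557271393232147, -0.3139212165522013, 0.9494490221152024, -0.18057164893837818], [0.0, 0.0, 0.0, 1.0]], 'shot': 3}
core_block []
core_stepped []
core_slab []
core_plug []
tile_block []
core_box []
carrier []
```

View pics/scene0.png

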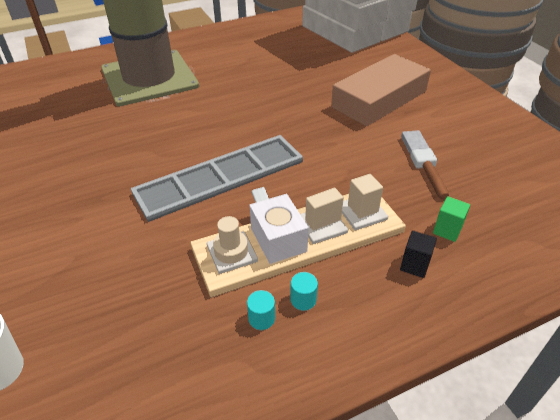

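View pics/side0.png

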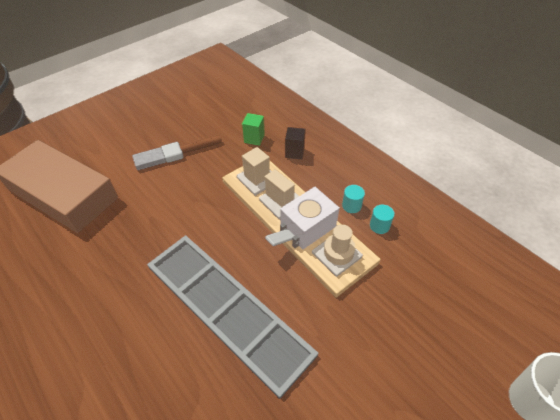

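View pics/wrist0.png

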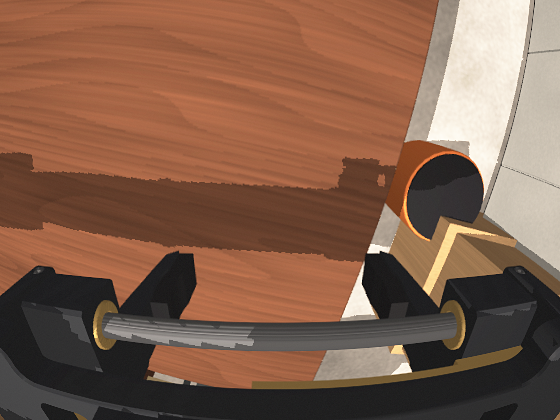

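The row as the robot sees it, left to right (y decreasing): block, slab, core box (plug), stepped. That agrees in both views: in the scene image, right is +y. The targets are the tan cores on the board. The turquoise cylinders at scene (262,310) and (304,291) and the black and green prisms at (419,254) and (452,219) are off the board and not meant. I'll confirm this in enlarged crops.

```bash
python3 - <<'E'
import cv2
a=cv2.imread("pics/scene0.png"); b=cv2.imread("pics/side0.png")
def crop(im,x0,y0,x1,y1,k,n):
    c=cv2.resize(im[y0:y1,x0:x1],None,fx=k,fy=k,interpolation=cv2.INTER_CUBIC)
    for x in range(x0-x0%20+20,x1,20):
        cv2.putText(c,str(x),((x-x0)*k,9),0,.35,(255,255,0),1); cv2.line(c,((x-x0)*k,10),((x-x0)*k,16),(255,255,0),1)
    for y in range(y0-y0%20+20,y1,20):
        cv2.putText(c,str(y),(0,(y-y0)*k+4),0,.35,(255,255,0),1); cv2.line(c,(22,(y-y0)*k),(28,(y-y0)*k),(255,255,0),1)
    cv2.imwrite("pics/"+n,c)
crop(a,185,165,415,295,3,"sc_row.png")
crop(a,120,130,315,225,4,"sc_car.png")
crop(b,210,130,400,300,4,"sd_row.png")
crop(b,140,230,325,395,4,"sd_car.png")
E
```

```text
(no output)
```

View pics/sc_row.png

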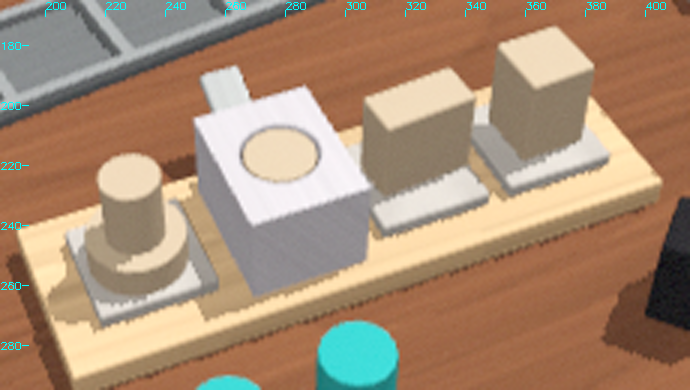

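View pics/sc_car.png

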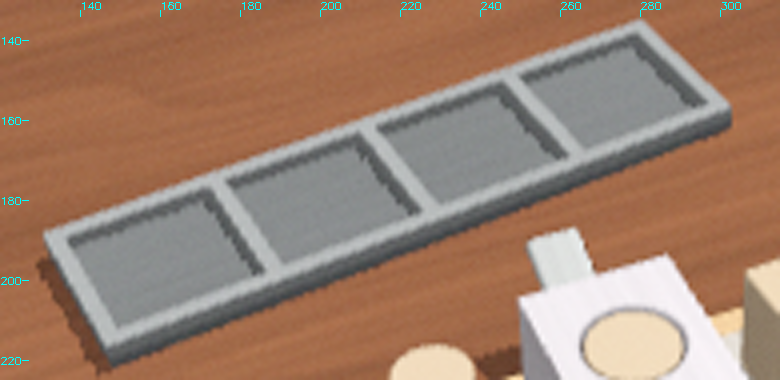

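View pics/sd_row.png

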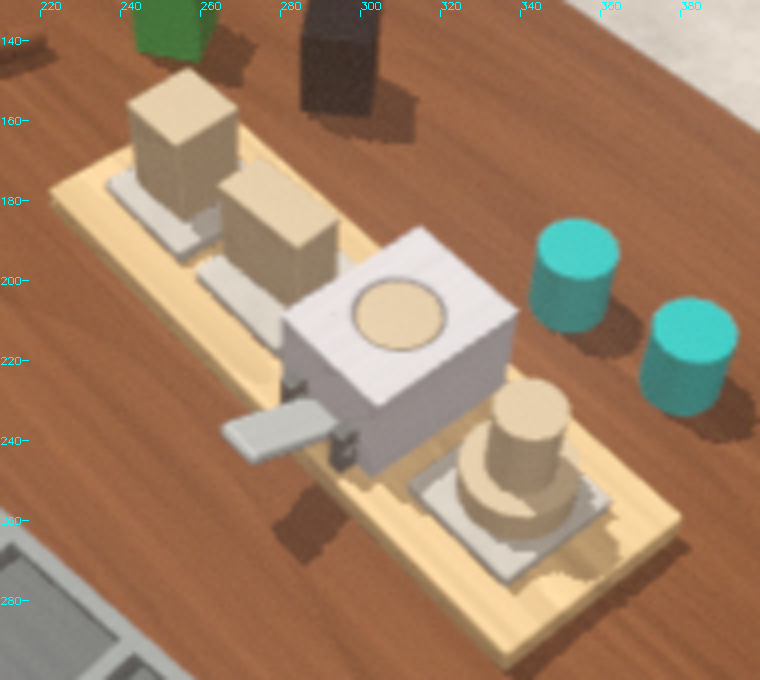

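View pics/sd_car.png

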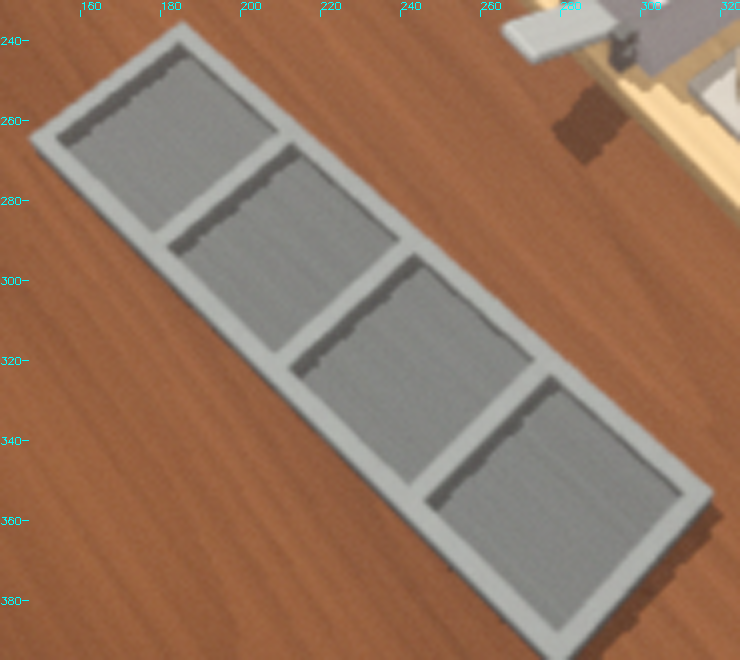

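The crops show the four tan cores: stepped at scene (228,224), the plug sunk in the box at (278,216), slab at (324,198), block at (367,184). The carrier is empty. Next I'll turn the top-face corners into poses in both cameras.

```bash
cat > h.py <<'E'
import numpy as np
CAM={'sc':(np.array([[484.5996,0,275.44667],[0,484.5996,205.89475],[0,0,1]]),np.array([[0.41552927228314435,0.9094758729401415,-0.0137499242037246],[0.6251543706080813,-0.29654114645021,-0.721973241451239],[-0.660694662295265,0.29140519041664786,-0.6917843437175947]]),np.array([-0.32292807777409627,-0.3278651121953892,1.2380897394727524])),
'sd':(np.array([[410.513235,0,278.257074],[0,410.513235,211.54001],[0,0,1]]),np.array([[0.7587406077825102,-0.6513637346214245,-0.006162412016179923],[-0.512815539073552,-0.5914659136657048,-0.6222445627374297],[0.4016626855789932,0.47528239836083047,-0.7827986515202024]]),np.array([-0.4071236386344832,0.41229567924091554,0.507131654120321]))}
def ray(c,px):
    K,R,t=CAM[c]; d=R.T@np.linalg.solve(K,[px[0],px[1],1]); return -R.T@t,d
def onz(c,px,z):
    o,d=ray(c,px); return (o+d*(z-o[2])/d[2])
E
python3 - <<'E'
from h import *
P={'block':(.086,{'sc':[(350.7,180.3),(370.7,174),(382.7,187.3),(363,194.3)],'sd':[(241.7,156),(256.7,147),(269.5,156.7),(254.5,166.5)]}),
'slab':(.082,{'sc':[(305.7,198.7),(334.7,188),(343,197.3),(314.3,208.3)],'sd':[(264.5,176.7),(274.7,169.7),(294.7,184.2),(284.2,192.2)]}),
'box':(.075,{'sc':[(250,204.7),(287,194.3),(308.3,227.3),(269.3,239.7)],'sd':[(280.5,208.7),(315,186.7),(339.2,208),(304.5,231.2)]}),
'plug':(.074,{'sc':[(278.3,216.3)],'sd':[(309.7,208.7)]}),
'stepped':(.090,{'sc':[(228,224)],'sd':[(342.5,232.2)]}),
'carrier':(.014,{'sc':[(131,188.7),(280.5,135),(302.7,156.7),(147.5,217.5)],'sd':[(147.5,264.5),(185.5,235.5),(318.2,353),(279.5,395)]})}
for n,(z,d) in P.items():
    for c,l in d.items():
        q=np.array([onz(c,p,z) for p in l])[:,:2]*1000
        e=[(round(float(np.hypot(*(q[(i+1)%4]-q[i])))),round(float(np.degrees(np.arctan2(*(q[(i+1)%4]-q[i])[::-1]))),1)) for i in range(len(q))] if len(q)==4 else ''
        print(n,c,q.mean(0).round(1),e, (q.round(0).tolist() if n=='carrier' else ''))
E
```

```text
block sc [668.4 216.8] [(39, 89.3), (37, -1.1), (38, -88.9), (38, -180.0)] 
block sd [663.1 215.1] [(39, 1.2), (38, -87.7), (39, -177.5), (39, 91.4)] 
slab sc [664.9 139.7] [(55, 92.7), (25, 2.0), (54, -87.1), (26, -175.3)] 
slab sd [658.8 138.3] [(27, 3.0), (53, -85.9), (28, -175.7), (54, 92.7)] 
box sc [663.7  58.2] [(65, 87.2), (82, -2.0), (65, -91.9), (83, 178.1)] 
box sd [660.4  55.9] [(84, -1.6), (66, -92.4), (82, 177.8), (65, 88.8)] 
plug sc [663.7  57.9]  
plug sd [659.8  55.8]  
stepped sc [660.7 -24.2]  
stepped sd [657.1 -25.9]  
carrier sc [451.1  30.8] [(327, 96.0), (87, 5.8), (326, -83.6), (89, -173.8)] [[424.0, -136.0], [390.0, 189.0], [477.0, 198.0], [513.0, -127.0]]
carrier sd [446.9  28.9] [(87, 6.2), (327, -83.9), (86, -175.1), (325, 96.3)] [[386.0, 186.0], [473.0, 196.0], [507.0, -130.0], [422.0, -137.0]]
```

Poses agree to about 4 mm between the cameras, and the sizes match the given ones. Averages:

| Thing | x (mm) | y (mm) | yaw |
|---|---|---|---|
| block | 666 | 216 | ≈0° |
| slab | 662 | 139 | ≈3° |
| box | 662 | 57 | ≈-2° |
| stepped | 659 | -25 | – |
| carrier | 449 | 30 | 6° |

The lever comes first. I'll press it with the jaws along y, so that the gripper body stays clear of the rising plug.

```bash
cat >> h.py <<'E'
from scipy.spatial.transform import Rotation as Ro
def go(x,y,z,jaw):
    "tool-frame shift (mm) and yaw (deg) from the measured pose to world x,y,z mm, tool-y axis at world angle jaw"
    from plant import telemetry
    s=telemetry.get_state(); M=Ro.from_quat(s['eef_rot']).as_matrix()
    d=M.T@(np.array([x,y,z])-1000*s['tool_pos'])
    ja=np.degrees(np.arctan2(M[1,1],M[0,1])); yaw=-((jaw-ja+180)%360-180)
    print('t',round(s['clock'],2),'pos',(1000*s['tool_pos']).round(1),'jaw',ja.round(1),'q7',s['q'][6].round(2),'F',s['contact_force'].round(1),'op',round(s['opening'],3))
    print(f'-> shift mm {d.round(1)} yaw {yaw:.1f}')
E
python3 -c "
from h import *
go(577,60,205,-90)"
```

```text
t 1.2 pos [ 148.5 -607.1  205.3] jaw -76.3 q7 -0.22 F [-0.2 -0.3  0.1] op 0.997
-> shift mm [ 5.747e+02 -5.463e+02  3.000e-01] yaw 13.7
```

```bash
python3 -m creep '[[255,0.058,-0.055,0,5],[255,0.115,-0.11,0,13.7],[255,0.173,-0.165,0,13.7],[255,0.23,-0.22,0,13.7],[255,0.287,-0.275,0,13.7],[255,0.345,-0.33,0,13.7],[255,0.402,-0.385,0,13.7],[255,0.46,-0.44,0,13.7],[255,0.517,-0.495,0,13.7],[255,0.575,-0.546,0,13.7]]' 20; python3 -c "
from h import *
go(577,60,205,-90)"
```

```text
clock: 2.45
tool_pos: [0.4863, -0.0788, 0.2056]
eef_rot: [1.0, 0.0, 0.0, 0.0]
contact_force: [0.6, 0.2, -0.1]
opening: 0.004
t 2.45 pos [486.3 -78.8 205.6] jaw -90.0 q7 -1.55 F [ 0.6  0.2 -0.1] op 0.004
-> shift mm [  90.8 -138.7    0.6] yaw 0.0
```

```bash
python3 -m creep '[[255,0,0,0,0],[255,0,0,0,0]]'; python3 -c "
from h import *
go(577,60,205,-90)"
```

```text
clock: 2.7
tool_pos: [0.4847, -0.081, 0.2052]
eef_rot: [1.0, 0.0, -0.0, 0.0]
contact_force: [-0.5, -0.1, 0.2]
opening: 0.006
t 2.7 pos [484.7 -81.  205.2] jaw -89.9 q7 -1.55 F [-0.5 -0.1  0.2] op 0.006
-> shift mm [ 9.250e+01 -1.409e+02  1.000e-01] yaw 0.1
```

```bash
python3 -m creep '[[255,0.03,-0.047,0,0],[255,0.06,-0.094,0,0],[255,0.0925,-0.141,0,0],[255,0.0925,-0.141,0,0],[255,0.0925,-0.141,0,0]]'; python3 - <<'E'
from h import *
go(577,60,110,-90)
from plant import imaging
import cv2
p=imaging.snapshot("wrist"); cv2.imwrite("pics/w1.png",p["image"])
p=imaging.snapshot("side"); cv2.imwrite("pics/s1.png",cv2.resize(p["image"][100:300,180:430],None,fx=3,fy=3))
E
```

```text
clock: 3.32
tool_pos: [0.5767, 0.0577, 0.205]
eef_rot: [1.0, -0.001, -0.001, 0.001]
contact_force: [0.7, 0.0, 0.6]
opening: 0.007
t 3.33 pos [576.7  57.7 205. ] jaw -90.1 q7 -1.78 F [0.7 0.  0.6] op 0.007
-> shift mm [ 0.4 -2.5 95. ] yaw -0.1
```

View pics/w1.png

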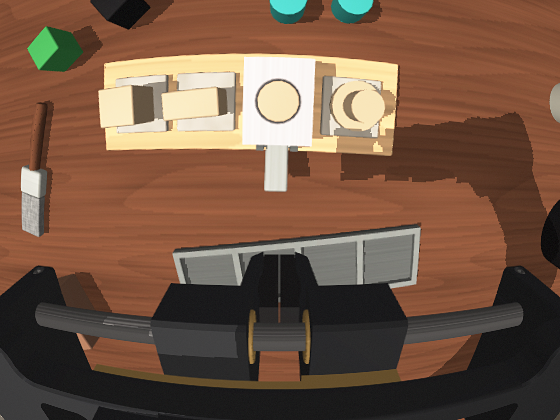

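View pics/s1.png

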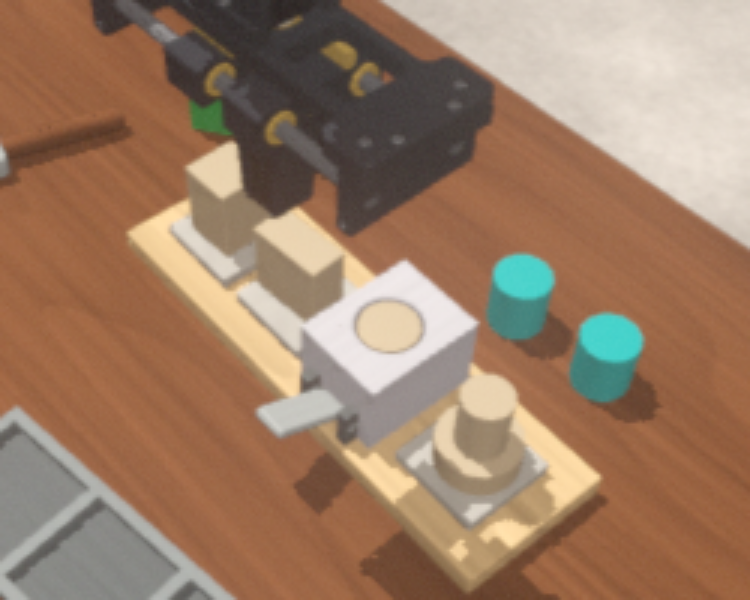

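The wrist view shows the plug top at (278,101), the lever end at (276,190), the stepped stem top at about (370,107), and the row and carrier as expected. I'll use it as a third measurement.

```bash
cat >> h.py <<'E'
HE=np.array([[0.00020151908183984007,-0.9494490241680666,-0.313921184210883,0.08077597795923121],[0.999999967593593,0.00014249452460161595,0.00021096947675984388,-3.522775924968968e-05],[-0.00015557271393232147,-0.3139212165522013,0.9494490221152024,-0.18057164893837818],[0,0,0,1]])
def wonz(px,z,pos,quat,f=325.19226,c=(278.80819,207.86103)):
    d=np.array(px)-c; r=np.hypot(*d); th=r/f
    v=np.array([*(d/max(r,1e-9)*np.sin(th)),np.cos(th)])
    M=Ro.from_quat(quat).as_matrix(); o=M@HE[:3,3]+pos; v=M@HE[:3,:3]@v
    return o+v*(z-o[2])/v[2]
E
python3 - <<'E'
from h import *
from plant import telemetry
s=telemetry.get_state()
for n,px,z in [('plug',(278,101),.074),('box',(243,57),.075),('box',(315,57),.075),('box',(242,145),.075),('box',(313,145),.075),('stem',(372,106),.09),('lever',(265,190),.058),('lever',(287,190),.058),
 ('car',(174,251),.014),('car',(420,226),.014),('slab',(162,94),.082),('slab',(163,117),.082),('slab',(219,108),.082),('slab',(216,88),.082),
 ('blk',(98,92),.086),('blk',(103,127),.086),('blk',(134,116),.086),('blk',(129,85),.086)]:
    print(n,px,(1000*wonz(px,z,s['tool_pos'],s['eef_rot'])).round(1))
E
python3 - <<'E'
import cv2
a=cv2.imread("pics/w1.png")
cv2.imwrite("pics/w1c.png",cv2.resize(a[50:290,90:430],None,fx=2.3,fy=2.3,interpolation=cv2.INTER_CUBIC))
E
```

```text
plug (278, 101) [660.2  57.5  74. ]
box (243, 57) [703.2  90.1  75. ]
box (315, 57) [703.1  22.8  75. ]
box (242, 145) [618.3  92.3  75. ]
box (313, 145) [618.  24.  75.]
stem (372, 106) [657.8 -28.9  90. ]
lever (265, 190) [568.6  71.5  58. ]
lever (287, 190) [568.5  48.5  58. ]
car (174, 251) [475.  195.1  14. ]
car (420, 226) [ 508.4 -128.6   14. ]
slab (162, 94) [671.7 168.2  82. ]
slab (163, 117) [649.3 168.1  82. ]
slab (219, 108) [654.8 112.4  82. ]
slab (216, 88) [673.9 114.8  82. ]
blk (98, 92) [681.2 237.9  86. ]
blk (103, 127) [644.8 234.2  86. ]
blk (134, 116) [652.7 197.4  86. ]
blk (129, 85) [683.8 201.5  86. ]
```

View pics/w1c.png

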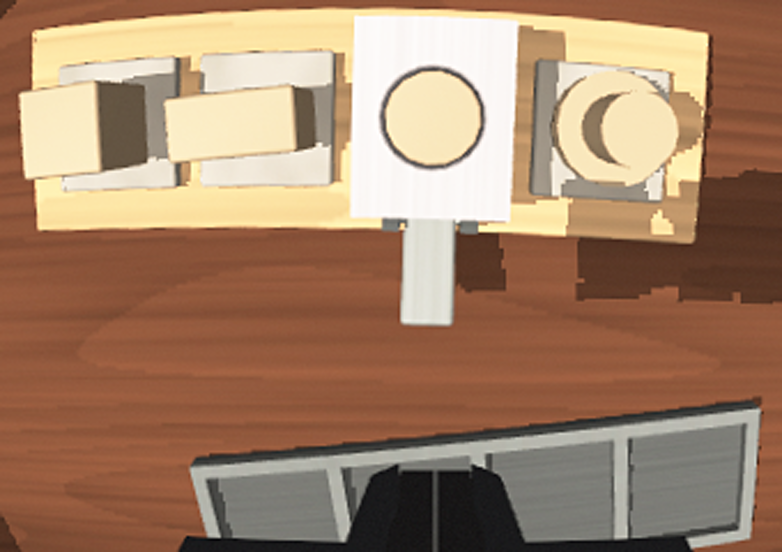

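Measurements agree within about 2–3 mm. Now the press on the lever near its end, from z 205 down.

```bash
python3 -m creep '[[255,0,-0.002,0.05,0],[255,0,-0.002,0.1,0],[255,0,-0.002,0.135,0],[255,0,-0.002,0.135,0],[255,0,-0.002,0.145,0],[255,0,-0.002,0.15,0],[255,0,-0.002,0.155,0],[255,0,-0.002,0.16,0],[255,0,-0.002,0.165,0],[255,0,-0.002,0.168,0]]'; python3 -c "
from h import *
go(577,60,28,-90)"
```

```text
clock: 4.68
tool_pos: [0.5774, 0.0625, 0.037]
eef_rot: [1.0, 0.0, -0.0, 0.0]
contact_force: [0.4, -0.1, 0.7]
opening: 0.009
t 4.67 pos [577.4  62.5  37. ] jaw -90.0 q7 -1.8 F [ 0.4 -0.1  0.7] op 0.009
-> shift mm [-0.4  2.5  9. ] yaw 0.0
```

```bash
python3 - <<'E'
from plant import imaging
import cv2
p=imaging.snapshot("side"); cv2.imwrite("pics/s2.png",cv2.resize(p["image"][120:300,200:400],None,fx=3.5,fy=3.3))
E
```

```text
(no output)
```

View pics/s2.png

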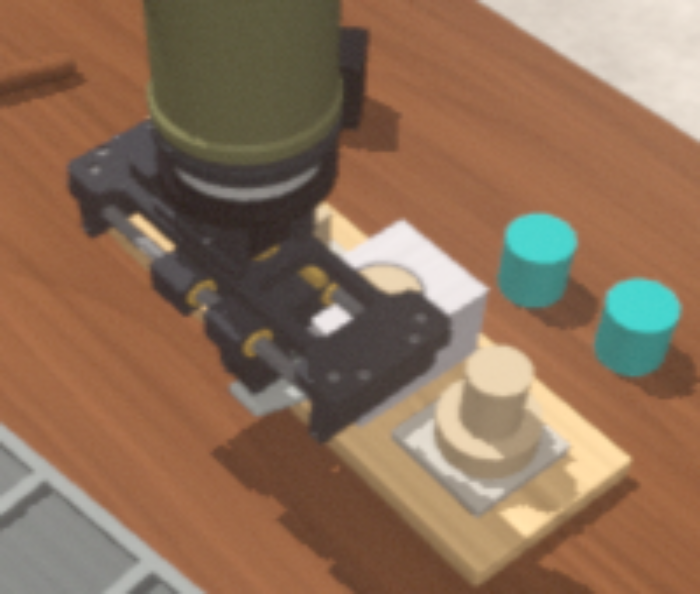

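The lever has swung part of the way and the plug is rising. I'll continue down in small steps.

```bash
python3 -m creep '[[255,0,0.002,0.003,0],[255,0,0.002,0.006,0],[255,0,0.002,0.008,0],[255,0,0.002,0.008,0]]'; python3 -m creep '[[255,0,0,0.002,0],[255,0,0,0.002,0]]'; python3 -m creep '[[255,0,0,0.002,0],[255,0,0,0.002,0]]'
```

```text
clock: 5.22
tool_pos: [0.5774, 0.0605, 0.0291]
eef_rot: [1.0, 0.0, -0.0, 0.0]
contact_force: [-0.4, 0.6, -0.3]
opening: 0.007
clock: 5.48
tool_pos: [0.5775, 0.0605, 0.0272]
eef_rot: [1.0, 0.0, -0.0, 0.0]
contact_force: [-0.0, 0.1, 0.3]
opening: 0.008
clock: 5.72
tool_pos: [0.5776, 0.0605, 0.0253]
eef_rot: [1.0, 0.0, 0.0, 0.0]
contact_force: [-0.8, -0.5, 0.5]
opening: 0.004
```

```bash
python3 -m creep '[[255,0,0,0.002,0],[255,0,0,0.002,0]]'; python3 -m creep '[[255,0,0,0.002,0],[255,0,0,0.002,0]]';  python3 - <<'E'
from plant import imaging
import cv2
p=imaging.snapshot("side"); cv2.imwrite("pics/s3.png",cv2.resize(p["image"][120:300,200:400],None,fx=3.5,fy=3.3))
p=imaging.snapshot("scene"); cv2.imwrite("pics/c3.png",cv2.resize(p["image"][150:290,180:400],None,fx=3.5,fy=3.5))
E
```

```text
clock: 5.98
tool_pos: [0.5767, 0.0605, 0.0232]
eef_rot: [1.0, 0.0, -0.001, 0.0]
contact_force: [-2.5, 0.7, 3.3]
opening: 0.006
clock: 6.22
tool_pos: [0.577, 0.0605, 0.0211]
eef_rot: [1.0, 0.0, -0.0, 0.0]
contact_force: [-1.3, -0.2, 1.5]
opening: 0.004
```

View pics/s3.png

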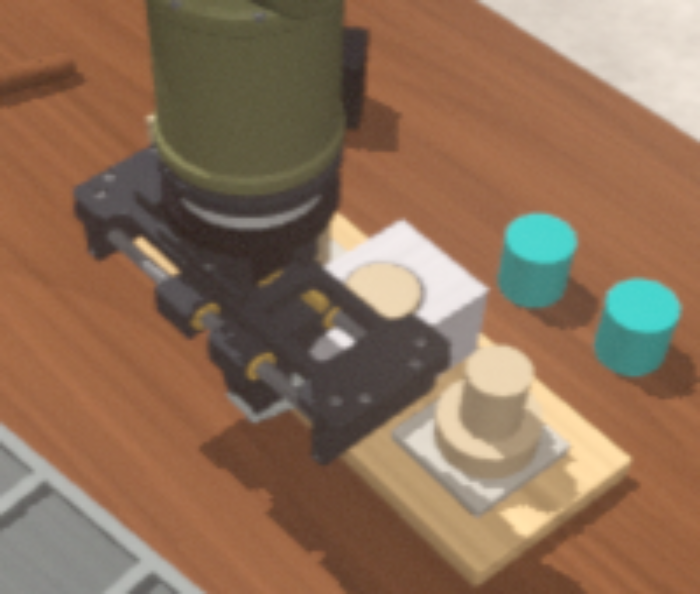

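View pics/c3.png

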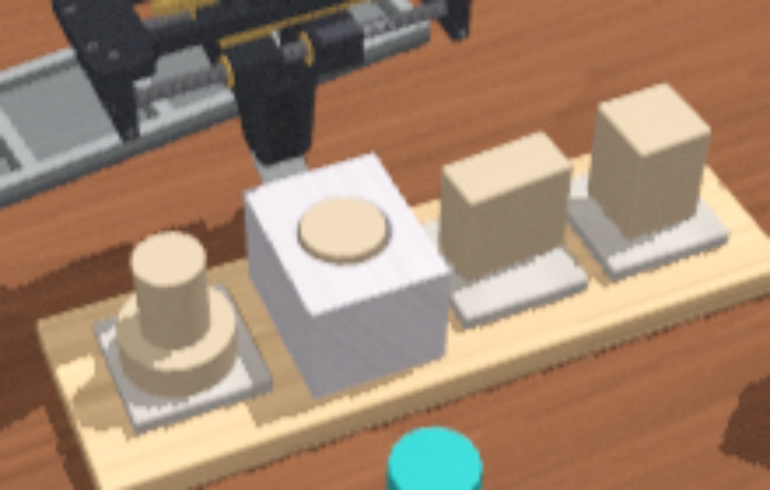

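```bash
python3 - <<'E'
from plant import imaging,telemetry
from h import *
import cv2
s=telemetry.get_state(); print(s['contact_force'],s['tool_pos'])
for c in ('sc','sd'):
    K,R,t=CAM[c]; v=K@(R@s['tool_pos']+t); print(c,v[:2]/v[2])
p=imaging.snapshot("scene"); im=p["image"]
cv2.imwrite("pics/c4.png",cv2.resize(im[150:230,230:320],None,fx=8,fy=7,interpolation=cv2.INTER_CUBIC))
p=imaging.snapshot("wrist"); cv2.imwrite("pics/w4.png",p["image"])
E
```

```text
[ 0.10906143 -0.19019384  0.56095884] [0.57838639 0.06045932 0.02121746]
sc [259.70676197 206.15911404]
sd [274.00205716 247.98718977]
```

View pics/c4.png

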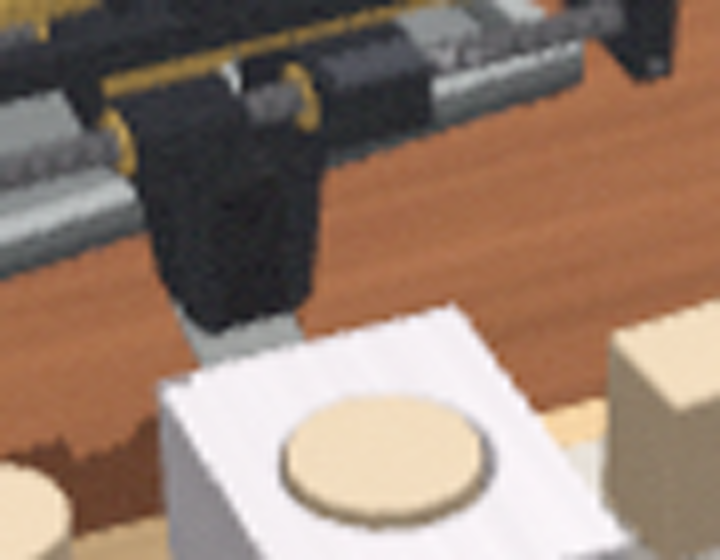

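View pics/w4.png

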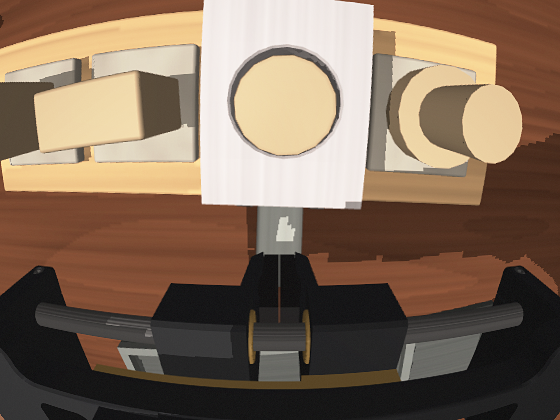

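```bash
python3 - <<'E'
from plant import imaging,telemetry
import cv2
p=imaging.snapshot("side"); im=p["image"]
cv2.imwrite("pics/s5.png",cv2.resize(im[190:270,235:335],None,fx=8,fy=7,interpolation=cv2.INTER_CUBIC))
E
```

```text
(no output)
```

View pics/s5.png

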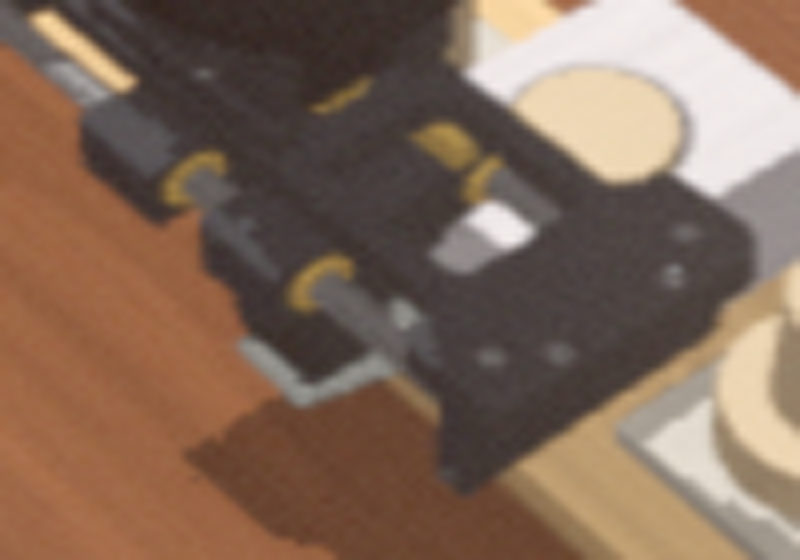

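```bash
python3 - <<'E'
from h import *
for c in ('sd','sc'):
  K,R,t=CAM[c]
  for X in [(540,-33,85),(540,-33,105),(540,-33,120),(614,-33,85),(614,-33,105),(569,60,58),(566,60,48),(568,60,21),(577,60,21),(577,60,50)]:
    v=K@(R@(np.array(X)/1000)+t); print(c,X,(v[:2]/v[2]).round(1))
E
python3 -m creep '[[255,0,0,0,0]]'; python3 - <<'E'
from plant import imaging,telemetry
import cv2
for n in("scene","side","wrist"):
    p=imaging.snapshot(n)
    for t in("ejector","core_plug"):
        for b in imaging.trace(p,t)[:3]: print(n,t,b["score"],b["rect"])
E
```

```text
sd (540, -33, 85) [293.3 276.8]
sd (540, -33, 105) [293.6 270.3]
sd (540, -33, 120) [293.9 265.1]
sd (614, -33, 85) [327.  250.7]
sd (614, -33, 105) [328.1 243.8]
sd (569, 60, 58) [269.8 239.5]
sd (566, 60, 48) [268.6 243.6]
sd (568, 60, 21) [269.8 251.3]
sd (577, 60, 21) [273.6 248.6]
sd (577, 60, 50) [273.3 239.6]
sc (540, -33, 85) [198.1 180.9]
sc (540, -33, 105) [196.6 171.7]
sc (540, -33, 120) [195.4 164.6]
sc (614, -33, 85) [212.7 208.7]
sc (614, -33, 105) [211.3 199.4]
sc (569, 60, 58) [256.6 187.5]
sc (566, 60, 48) [256.1 190.8]
sc (568, 60, 21) [257.2 202.7]
sc (577, 60, 21) [259.2 205.8]
sc (577, 60, 50) [258.5 193.8]
clock: 6.6
tool_pos: [0.5781, 0.0605, 0.0213]
eef_rot: [1.0, 0.0, 0.0, 0.0]
contact_force: [0.5, 0.0, -0.5]
opening: 0.007
scene ejector 0.58 [250.5, 194.5, 266.5, 202.4]
scene core_plug 0.89 [249.8, 290.5, 277.2, 327.9]
scene core_plug 0.75 [290.9, 273.1, 316.6, 309.5]
scene core_plug 0.64 [264.5, 207.9, 289.5, 226.1]
side core_plug 0.84 [371.2, 206.2, 397.2, 232.9]
side core_plug 0.66 [342.6, 185.6, 365.5, 210.9]
side core_plug 0.62 [300.5, 200.4, 315.1, 214.7]
wrist ejector 0.59 [254.5, 201.7, 303.4, 251.1]
wrist core_plug 0.6 [235.6, 51.8, 336.8, 152.8]
```

```bash
python3 - <<'E'
from h import *
from plant import telemetry
s=telemetry.get_state()
for dz in (0,.01,.02,.03):
  P=s['tool_pos']+[0,0,dz]
  w=lambda p,z:1000*wonz(p,z,P,s['eef_rot'])
  a,b=w((202,204),.075),w((362,208),.075); print(dz,a.round(1),b.round(1),np.hypot(*(a-b)[:2]).round(1),'plug',[w(p,.077).round(1).tolist() for p in((232,101),(338,101))],'slab',w((141,71),.082).round(0),w((36,95),.082).round(0),'stem',w((462,124),.09).round(1),w((522,124),.09).round(1))
E
```

```text
0 [618.   92.6  75. ] [616.3  25.6  75. ] 67.0 plug [[659.7, 78.3, 77.0], [659.9, 38.0, 77.0]] slab [674. 113.  82.] [671. 168.  82.] stem [654.9  -9.   90. ] [658.3 -41.   90. ]
0.01 [614.8  95.1  75. ] [613.   22.8  75. ] 72.3 plug [[659.8, 79.8, 77.0], [660.1, 36.2, 77.0]] slab [675. 118.  82.] [672. 177.  82.] stem [654.6 -15.2  90. ] [658.3 -50.1  90. ]
0.02 [611.7  97.6  75. ] [609.7  20.1  75. ] 77.6 plug [[659.9, 81.2, 77.0], [660.2, 34.4, 77.0]] slab [676. 122.  82.] [673. 186.  82.] stem [654.3 -21.5  90. ] [658.3 -59.2  90. ]
0.03 [608.5 100.1  75. ] [606.4  17.3  75. ] 82.9 plug [[660.1, 82.6, 77.0], [660.3, 32.6, 77.0]] slab [677. 126.  82.] [674. 195.  82.] stem [654.  -27.7  90. ] [658.3 -68.3  90. ]
```

```bash
cat >> h.py <<'E'
def wproj(X,pos,quat,f=325.19226,c=(278.80819,207.86103)):
    M=Ro.from_quat(quat).as_matrix(); X=M.T@(np.array(X)-pos)
    v=HE[:3,:3].T@(X-HE[:3,3]); th=np.arctan2(np.hypot(v[0],v[1]),v[2]); return np.array(c)+f*th*v[:2]/np.hypot(v[0],v[1])
E
python3 - <<'E'
from h import *
from plant import telemetry,imaging
import cv2
s=telemetry.get_state()
for X in [(577,60,21),(586,60,21),(586,60,40),(577,60,40),(586,60,60),(618,72,48),(618,48,48)]: print(X,wproj(np.array(X)/1000,s['tool_pos'],s['eef_rot']).round(1))
p=imaging.snapshot("wrist")
cv2.imwrite("pics/w6.png",cv2.resize(p["image"][190:390,180:380],None,fx=3,fy=3,interpolation=cv2.INTER_CUBIC))
E
```

```text
(577, 60, 21) [279.6 241.4]
(586, 60, 21) [279.6 227.7]
(586, 60, 40) [279.7 240.6]
(577, 60, 40) [279.7 255.4]
(586, 60, 60) [279.8 257.3]
(618, 72, 48) [255.4 187.3]
(618, 48, 48) [304.4 187.4]
```

View pics/w6.png

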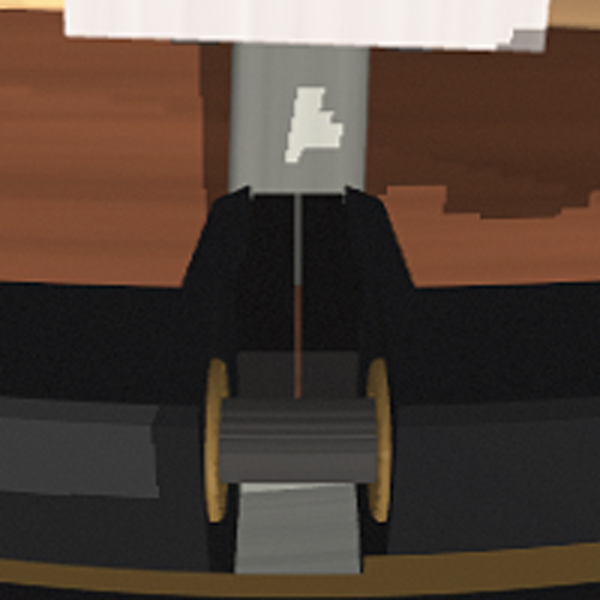

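The reported TCP z (21) matches the wrist camera. Yet all views show the visible fingertip about 20–25 mm higher than that, resting on the lever, which has only begun to swing (plug up about 3 mm). I'll keep lowering in small steps and watch the force and the pictures.

```bash
python3 -m creep '[[255,0,0,0.003,0],[255,0,0,0.005,0]]';python3 -m creep '[[255,0,0,0.002,0],[255,0,0,0.004,0]]'; python3 - <<'E'
from plant import imaging,telemetry
import cv2
p=imaging.snapshot("scene"); im=p["image"]
cv2.imwrite("pics/c7.png",cv2.resize(im[150:230,230:320],None,fx=8,fy=7,interpolation=cv2.INTER_CUBIC))
p=imaging.snapshot("side"); im=p["image"]
cv2.imwrite("pics/s7.png",cv2.resize(im[190:270,235:335],None,fx=8,fy=7,interpolation=cv2.INTER_CUBIC))
E
```

```text
clock: 7.35
tool_pos: [0.5768, 0.0605, 0.0162]
eef_rot: [1.0, 0.0, -0.001, 0.0]
contact_force: [-1.4, 0.1, 3.9]
opening: 0.002
clock: 7.6
tool_pos: [0.5776, 0.0605, 0.0122]
eef_rot: [1.0, 0.0, 0.0, 0.0]
contact_force: [-1.3, -0.4, 3.8]
opening: 0.004
```

View pics/c7.png

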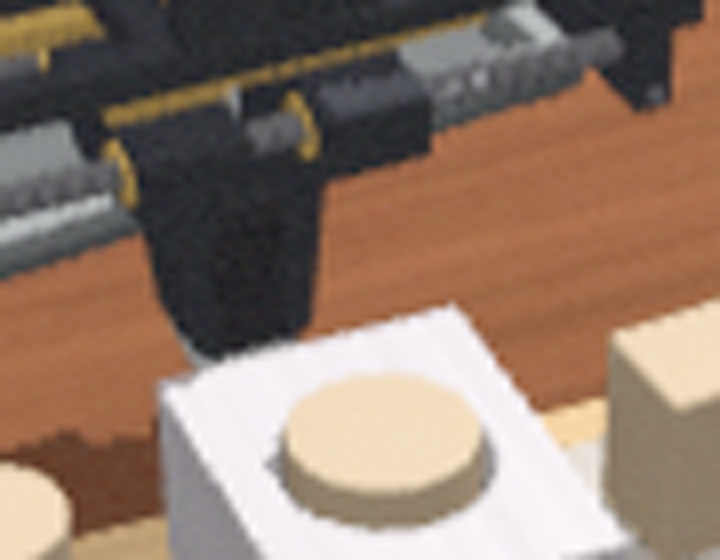

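View pics/s7.png

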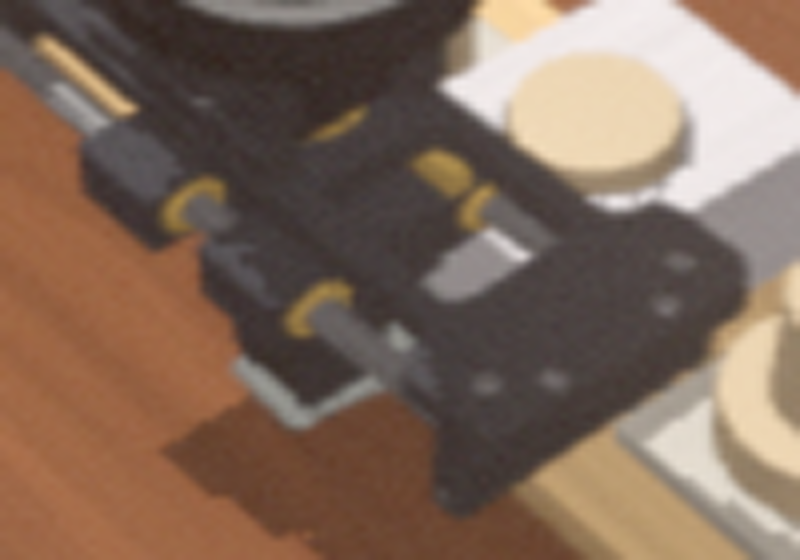

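The plug is rising (about 8 mm so far) at 3.9 N, as specified. Continuing.

```bash
python3 -m creep '[[255,0,0,0.002,0],[255,0,0,0.004,0]]';python3 -m creep '[[255,0,0,0.002,0],[255,0,0,0.004,0]]';python3 -m creep '[[255,0,0,0.002,0],[255,0,0,0.003,0]]'; python3 - <<'E'
from plant import imaging,telemetry
import cv2
p=imaging.snapshot("scene"); im=p["image"]
cv2.imwrite("pics/c8.png",cv2.resize(im[150:230,230:320],None,fx=8,fy=7,interpolation=cv2.INTER_CUBIC))
E
```

```text
clock: 7.95
tool_pos: [0.5772, 0.0605, 0.0082]
eef_rot: [1.0, 0.0, -0.0, 0.0]
contact_force: [-1.7, 0.5, 3.9]
opening: 0.003
clock: 8.2
tool_pos: [0.5771, 0.0604, 0.0041]
eef_rot: [1.0, 0.0, -0.0, 0.0]
contact_force: [-2.8, 0.3, 3.3]
opening: 0.005
clock: 8.45
tool_pos: [0.577, 0.0605, 0.0012]
eef_rot: [1.0, 0.0, -0.0, 0.0]
contact_force: [-3.3, 0.5, 4.8]
opening: 0.004
```

View pics/c8.png

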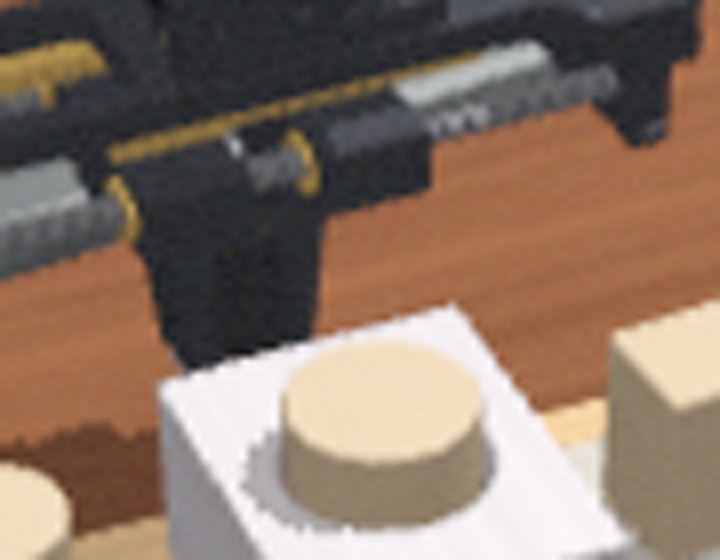

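```bash
python3 -m creep '[[255,0,0,0.002,0],[255,0,0,0.003,0]]';python3 -m creep '[[255,0,0,0.001,0],[255,0,0,0.002,0]]'
```

```text
clock: 8.75
tool_pos: [0.5771, 0.0605, -0.0018]
eef_rot: [1.0, 0.0, -0.0, 0.0]
contact_force: [-3.7, -0.7, 4.2]
opening: 0.006
clock: 9.0
tool_pos: [0.5772, 0.0605, -0.0029]
eef_rot: [1.0, 0.0, -0.0, 0.0]
contact_force: [-7.3, -0.1, 19.0]
opening: 0.006
```

The stop is reached: 19 N, with the plug fully up. I'll lift off and measure the true fingertip offset in free air with the jaws open.

```bash
python3 -m creep '[[255,0,0,-0.03,0],[255,0,0,-0.08,0],[150,0,0,-0.14,0],[0,0,0,-0.2,0],[0,0,0,-0.2,0],[0,0,0,-0.2,0]]'; python3 - <<'E'
from plant import imaging,telemetry
from h import *
import cv2
s=telemetry.get_state(); print(s['tool_pos'],s['opening'])
M=Ro.from_quat(s['eef_rot']).as_matrix()
def mark(im,pr,n,crop,k):
    im=im.copy(); 
    im=cv2.resize(im[crop[1]:crop[3],crop[0]:crop[2]],None,fx=k,fy=k,interpolation=cv2.INTER_CUBIC)
    for z,col in((0,(0,0,255)),(20,(0,255,0)),(30,(255,0,0)),(40,(0,255,255))):
        for y in (-44,44):
            for x in (-9,9):
                X=s['tool_pos']+M@(np.array([x,y,-z])/1000); u=pr(X)
                cv2.circle(im,(int((u[0]-crop[0])*k),int((u[1]-crop[1])*k)),2,col,-1)
    cv2.imwrite("pics/"+n,im)
def pc(c):
    K,R,t=CAM[c]
    return lambda X:(lambda v:v[:2]/v[2])(K@(R@X+t))
mark(imaging.snapshot("scene")["image"],pc('sc'),"c9.png",(180,60,340,240),4)
mark(imaging.snapshot("side")["image"],pc('sd'),"s9.png",(180,100,360,280),4)
mark(imaging.snapshot("wrist")["image"],lambda X:wproj(X,s['tool_pos'],s['eef_rot']),"w9.png",(130,150,430,350),3)
E
```

```text
clock: 9.75
tool_pos: [0.578, 0.0604, 0.196]
eef_rot: [1.0, 0.0, 0.001, 0.0]
contact_force: [-0.2, -0.1, -0.7]
opening: 0.436
[0.57801606 0.06035794 0.19596054] 0.4358225793612214
```

View pics/c9.png

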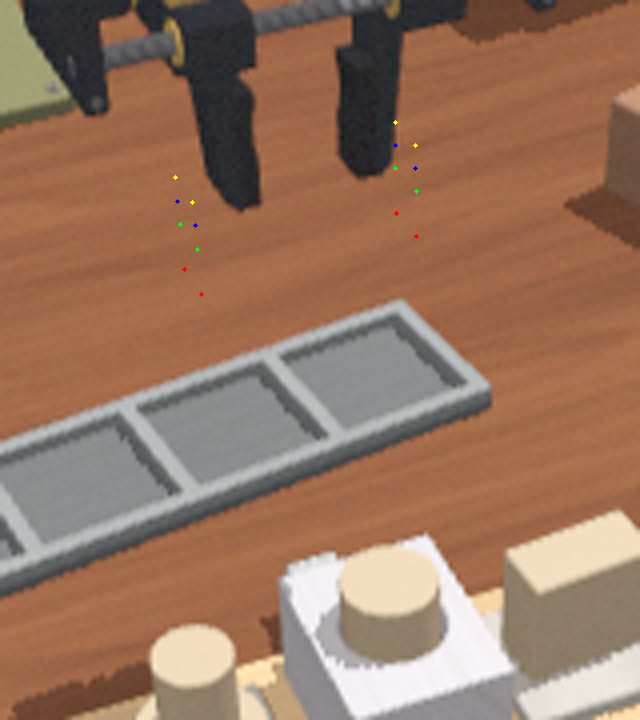

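View pics/s9.png

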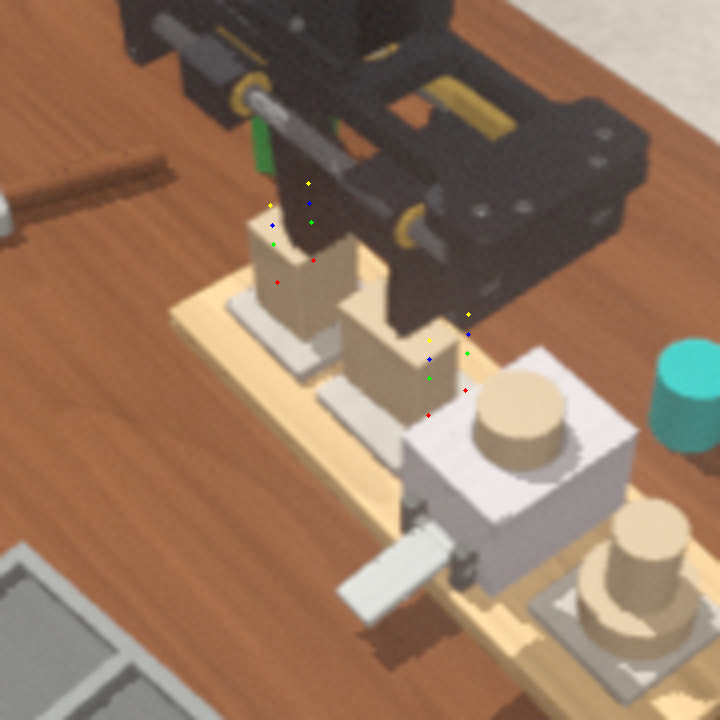

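View pics/w9.png

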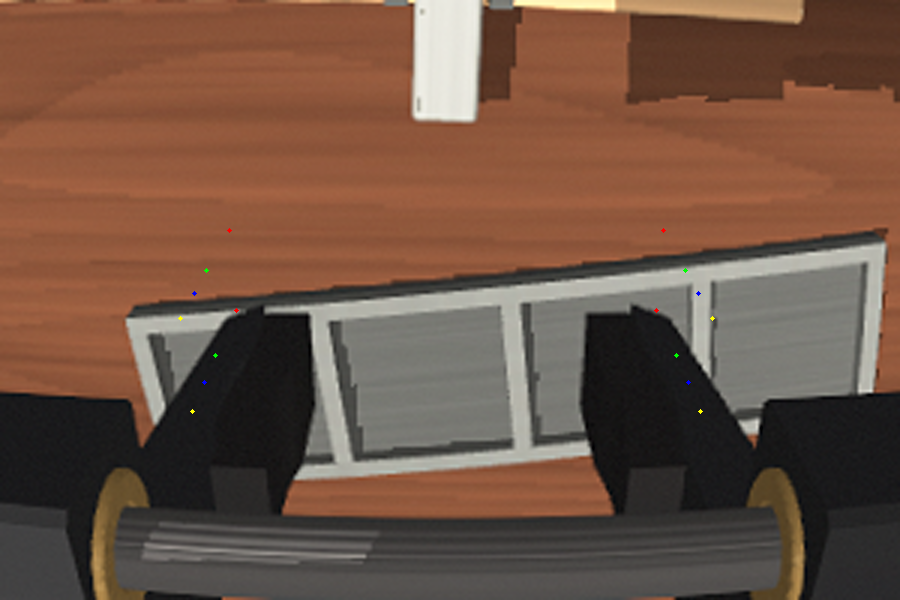

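The plug now stands proud and the lever is down. Scene and wrist views put the real fingertips about 26 mm behind the reported TCP, and the side view suggests somewhat less. I'll plan the grasp heights from that. Next: turn the jaws along x and go above the block.

```bash
python3 -c "
from h import *
go(666,216,180,0)"
```

```text
t 9.9 pos [576.7  60.3 194.6] jaw -90.0 q7 -1.78 F [ 0.1 -0.   0.1] op 0.57
-> shift mm [  89.4 -155.6   14.2] yaw -90.0
```

```bash
python3 -m creep '[[0,0.01,-0.017,0.002,-10],[0,0.02,-0.035,0.004,-20],[0,0.03,-0.052,0.006,-30],[0,0.04,-0.07,0.008,-40],[0,0.05,-0.087,0.01,-50],[0,0.06,-0.104,0.012,-60],[0,0.07,-0.121,0.014,-70],[0,0.08,-0.14,0.014,-80],[0,0.0894,-0.1556,0.014,-90],[0,0.0894,-0.1556,0.014,-90]]'; python3 -c "
from h import *
go(666,216,110,0)
from plant import imaging
import cv2
cv2.imwrite('pics/w10.png',imaging.snapshot('wrist')['image'])
cv2.imwrite('pics/s10.png',imaging.snapshot('side')['image'])"
```

```text
clock: 11.15
tool_pos: [0.6661, 0.2176, 0.1802]
eef_rot: [0.707, 0.707, -0.001, -0.001]
contact_force: [-0.1, -0.6, 0.2]
opening: 1.0
t 11.15 pos [666.1 217.6 180.2] jaw 0.0 q7 -0.68 F [-0.1 -0.6  0.2] op 1.0
-> shift mm [-1.6  0.1 70.2] yaw 0.0
```

View pics/w10.png

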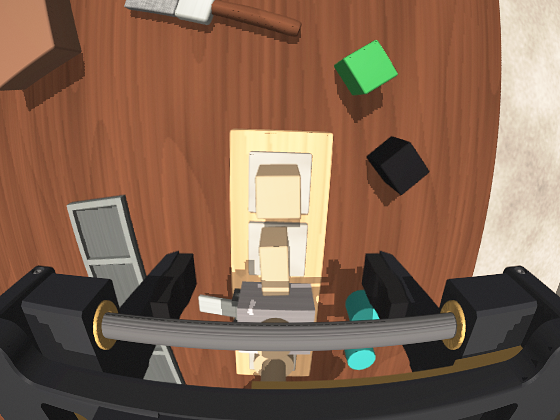

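View pics/s10.png

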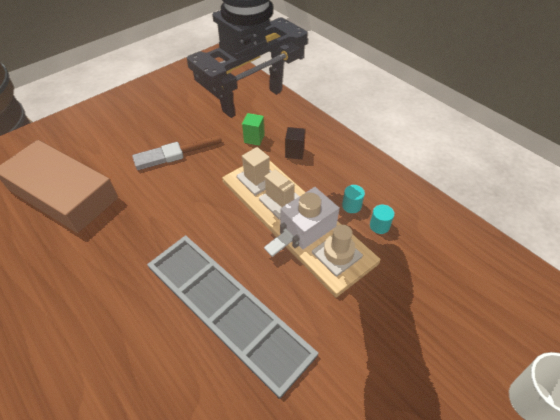

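```bash
python3 - <<'E'
from h import *
from plant import telemetry
s=telemetry.get_state()
K,R,t=CAM['sd']
for z in (86,150,180,206,220):
    X=np.array([.666,.2176,z/1000]); v=K@(R@X+t); print(z,'side',(v[:2]/v[2]).round(1),'wrist',wproj(X,s['tool_pos'],s['eef_rot']).round(1))
for p in [(257,165),(299,165),(256,191),(300,191)]: print((1000*wonz(p,.086,s['tool_pos'],s['eef_rot'])).round(1))
E
```

```text
86 side [255.9 155.1] wrist [278.8 194.1]
150 side [254.3 129.9] wrist [278.6 219.4]
180 side [253.4 116.9] wrist [278.5 236.6]
206 side [252.6 104.9] wrist [278.4 256. ]
220 side [252.1  98.2] wrist [278.3 268.7]
[647.3 243.7  86. ]
[683.4 243.6  86. ]
[646.  220.5  86. ]
[684.6 220.4  86. ]
```

```bash
python3 - <<'E'
import cv2
a=cv2.imread("pics/w10.png"); cv2.imwrite("pics/w10c.png",cv2.resize(a[130:300,200:360],None,fx=4,fy=3.5,interpolation=cv2.INTER_CUBIC))
E
```

```text
(no output)
```

View pics/w10c.png

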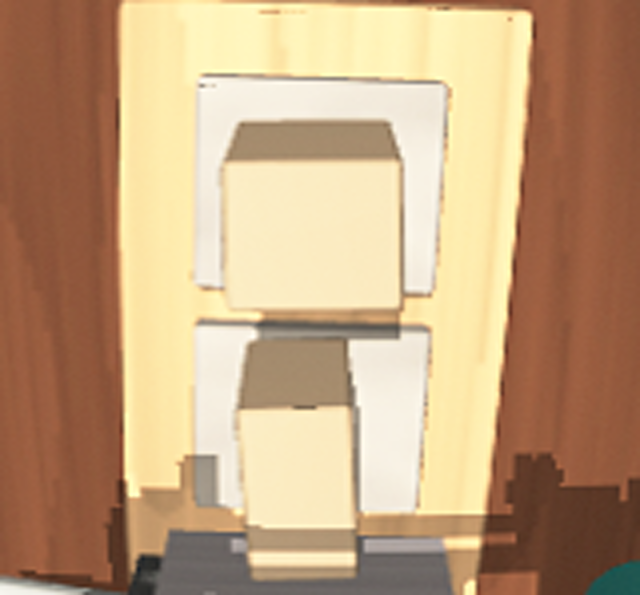

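The block is centred between the jaws: top face in the wrist view at (278,196), predicted (279,194). The tip offset of about 26 mm is confirmed by the side view. Descending and gripping.

```bash
python3 -m creep '[[0,-0.0016,0,0.05,0],[0,-0.0016,0,0.1,0],[0,-0.0016,0,0.13,0],[0,-0.0016,0,0.15,0],[0,-0.0016,0,0.15,0],[255,-0.0016,0,0.15,0],[255,-0.0016,0,0.15,0],[255,-0.0016,0,0.15,0],[255,-0.0016,0,0.15,0],[255,-0.0016,0,0.15,0]]' 20; python3 -m creep '[[255,0,0,0,0],[255,0,0,0,0]]'; python3 - <<'E'
from plant import imaging
import cv2
cv2.imwrite('pics/s11.png',cv2.resize(imaging.snapshot('side')['image'][60:260,180:380],None,fx=3,fy=3))
E
```

```text
clock: 12.5
tool_pos: [0.6666, 0.2146, 0.0324]
eef_rot: [0.707, 0.707, -0.0, -0.0]
contact_force: [-1.1, 0.9, 1.1]
opening: 0.454
clock: 12.75
tool_pos: [0.6666, 0.2146, 0.0324]
eef_rot: [0.707, 0.707, -0.0, -0.0]
contact_force: [-0.6, -0.6, 1.4]
opening: 0.454
```

View pics/s11.png

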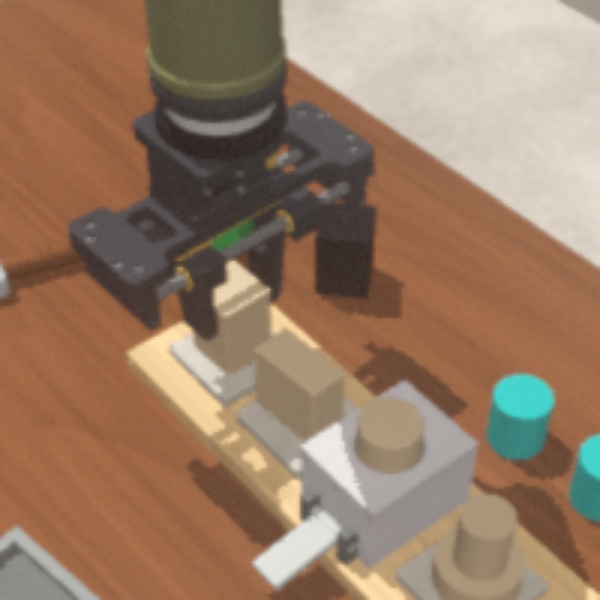

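Gripped at 40 mm. Lifting and carrying it to the rightmost pocket (461, -89).

```bash
python3 -m creep '[[255,0,0,-0.03,0],[255,0,0,-0.08,0],[255,0,0,-0.12,0],[255,0,0,-0.12,0]]' 25; python3 -c "
from h import *
go(461.5,-89.3,150,6)"
```

```text
clock: 13.3
tool_pos: [0.6693, 0.2157, 0.1557]
eef_rot: [0.707, 0.707, 0.003, 0.001]
contact_force: [0.3, 0.6, -1.7]
opening: 0.452
t 13.3 pos [669.3 215.7 155.7] jaw 0.0 q7 -0.69 F [ 0.3  0.6 -1.7] op 0.452
-> shift mm [-305.  -207.8    3.4] yaw -6.0
```

```bash
python3 -m creep '[[255,-0.04,-0.028,0,-1],[255,-0.08,-0.056,0,-2],[255,-0.12,-0.084,0,-3],[255,-0.16,-0.112,0,-4],[255,-0.2,-0.14,0,-5],[255,-0.24,-0.168,0,-6],[255,-0.28,-0.19,0,-6],[255,-0.304,-0.206,0,-6],[255,-0.304,-0.206,0,-6],[255,-0.304,-0.206,0,-6]]'; python3 -c "
from h import *
go(461.5,-89.3,9,6)
from plant import imaging
import cv2
cv2.imwrite('pics/w12.png',imaging.snapshot('wrist')['image'])"
```

```text
clock: 14.55
tool_pos: [0.4614, -0.0886, 0.1518]
eef_rot: [0.669, 0.744, 0.0, -0.0]
contact_force: [0.6, -0.2, -1.2]
opening: 0.453
t 14.55 pos [461.4 -88.6 151.8] jaw 6.1 q7 -0.36 F [ 0.6 -0.2 -1.2] op 0.453
-> shift mm [-8.000e-01  1.000e-01  1.428e+02] yaw 0.1
```

View pics/w12.png

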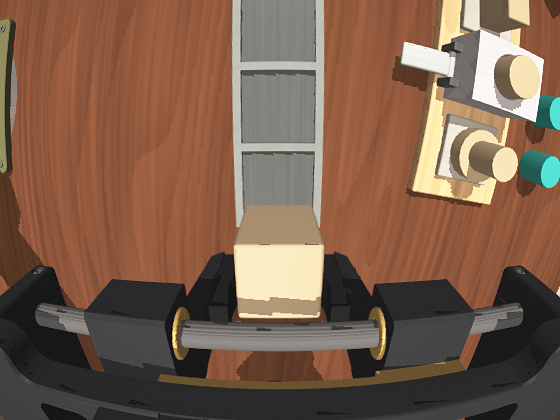

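Aligned over the right-hand pocket. Lowering it; the core underside is about 4.4 mm below the TCP.

```bash
python3 -m creep '[[255,0,0,0.05,0],[255,0,0,0.1,0],[255,0,0,0.128,0],[255,0,0,0.135,0],[255,0,0,0.139,0],[255,0,0,0.139,0],[255,0,0,0.139,0]]'; python3 -m creep '[[255,0,0,0.001,0],[255,0,0,0.002,0],[255,0,0,0.002,0]]'
```

```text
clock: 15.48
tool_pos: [0.4617, -0.0897, 0.0142]
eef_rot: [0.669, 0.743, 0.001, 0.001]
contact_force: [-0.3, 0.0, -1.2]
opening: 0.446
clock: 15.85
tool_pos: [0.461, -0.0896, 0.0113]
eef_rot: [0.669, 0.743, -0.0, 0.0]
contact_force: [0.6, 0.6, -2.3]
opening: 0.45
```

```bash
python3 -m creep '[[255,0,0,0.001,0],[255,0,0,0.001,0]]'; python3 -m creep '[[255,0,0,0.001,0],[255,0,0,0.001,0]]'
```

```text
clock: 16.1
tool_pos: [0.4611, -0.0896, 0.0103]
eef_rot: [0.669, 0.743, -0.0, 0.0]
contact_force: [0.2, -0.6, -2.0]
opening: 0.45
clock: 16.35
tool_pos: [0.4611, -0.0896, 0.0102]
eef_rot: [0.669, 0.743, 0.0, 0.001]
contact_force: [-1.3, 0.7, 11.4]
opening: 0.452
```

Contact with the floor (11 N). Releasing and lifting.

```bash
python3 -m creep '[[200,0,0,0,0],[100,0,0,0,0],[0,0,0,0,0],[0,0,0,0,0],[0,0,0,0,0],[0,0,0,-0.02,0],[0,0,0,-0.08,0],[0,0,0,-0.14,0],[0,0,0,-0.17,0],[0,0,0,-0.17,0]]'; python3 -c "
from h import *
go(662,140,180,3)
from plant import imaging
import cv2
cv2.imwrite('pics/s13.png',imaging.snapshot('side')['image'])"
```

```text
clock: 17.6
tool_pos: [0.4624, -0.0899, 0.1812]
eef_rot: [0.669, 0.743, 0.001, 0.002]
contact_force: [-0.4, -1.2, 0.3]
opening: 0.997
t 17.6 pos [462.4 -89.9 181.2] jaw 6.0 q7 -0.35 F [-0.4 -1.2  0.3] op 0.997
-> shift mm [207.8 222.5   1.9] yaw 3.0
```

View pics/s13.png

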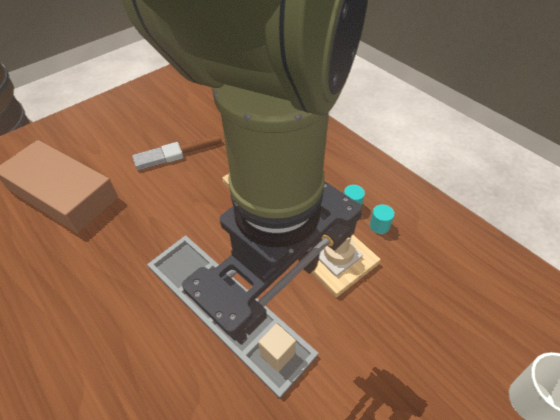

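The block stands in the rightmost pocket, side view (277,347). Next is the slab.

```bash
python3 -m creep '[[0,0.04,0.043,0,0],[0,0.08,0.086,0,1],[0,0.12,0.129,0,2],[0,0.16,0.172,0,3],[0,0.2,0.215,0,3],[0,0.208,0.2225,0.002,3],[0,0.208,0.2225,0.002,3],[0,0.208,0.2225,0.002,3]]'; python3 - <<'E'
from h import *
go(662,140,27,3)
from plant import imaging,telemetry
import cv2
s=telemetry.get_state()
im=imaging.snapshot('wrist')['image']
print('exp',wproj(np.array([.662,.14,.082]),s['tool_pos'],s['eef_rot']))
cv2.imwrite('pics/w14.png',cv2.resize(im[150:300,200:360],None,fx=4,fy=4))
E
```

```text
clock: 18.65
tool_pos: [0.6594, 0.1382, 0.1762]
eef_rot: [0.689, 0.725, -0.002, 0.0]
contact_force: [0.2, -0.2, 0.7]
opening: 1.0
t 18.65 pos [659.4 138.2 176.2] jaw 3.0 q7 -0.59 F [ 0.2 -0.2  0.7] op 1.0
-> shift mm [  2.1   3.1 149.2] yaw -0.0
exp [282.13440364 194.88641173]
```

View pics/w14.png

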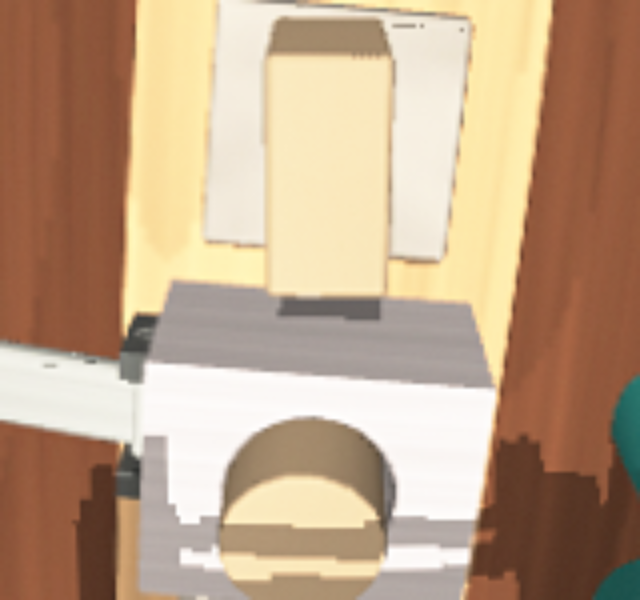

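The slab lies at wrist (282,194), where expected, and is aligned. Grasping.

```bash
python3 -m creep '[[0,0.002,0.003,0.05,0],[0,0.002,0.003,0.1,0],[0,0.002,0.003,0.13,0],[0,0.002,0.003,0.149,0],[0,0.002,0.003,0.149,0],[255,0.002,0.003,0.149,0],[255,0.002,0.003,0.149,0],[255,0.002,0.003,0.149,0],[255,0.002,0.003,0.149,0],[255,0.002,0.003,0.149,0]]' 25; python3 -m creep '[[255,0,0,0,0],[255,0,0,0,0],[255,0,0,0,0]]'
```

```text
clock: 19.95
tool_pos: [0.6634, 0.1428, 0.0284]
eef_rot: [0.688, 0.726, 0.0, 0.0]
contact_force: [0.5, -0.4, 0.3]
opening: 0.455
clock: 20.32
tool_pos: [0.6631, 0.1428, 0.0282]
eef_rot: [0.688, 0.726, -0.0, -0.0]
contact_force: [-0.3, 0.1, -0.6]
opening: 0.317
```

```bash
python3 -m creep '[[255,0,0,-0.03,0],[255,0,0,-0.08,0],[255,0,0,-0.12,0],[255,0,0,-0.12,0]]'; python3 -c "
from h import *
go(453.2,-9.8,150,6)"
```

```text
clock: 20.82
tool_pos: [0.6657, 0.1439, 0.1519]
eef_rot: [0.688, 0.725, 0.003, 0.002]
contact_force: [0.5, 0.3, -1.6]
opening: 0.317
t 20.82 pos [665.7 143.9 151.9] jaw 3.0 q7 -0.61 F [ 0.5  0.3 -1.6] op 0.317
-> shift mm [-1.423e+02 -2.202e+02  1.000e-01] yaw -3.0
```

```bash
python3 -m creep '[[255,-0.025,-0.04,0,-1],[255,-0.05,-0.08,0,-2],[255,-0.075,-0.12,0,-3],[255,-0.1,-0.16,0,-3],[255,-0.125,-0.2,0,-3],[255,-0.14,-0.217,0,-3],[255,-0.14,-0.217,0,-3],[255,-0.14,-0.217,0,-3]]'; python3 -c "
from h import *
go(453.2,-8,7,6)"
```

```text
clock: 21.82
tool_pos: [0.4551, -0.0075, 0.148]
eef_rot: [0.669, 0.744, 0.001, -0.0]
contact_force: [0.2, 0.1, -1.5]
opening: 0.315
t 21.82 pos [455.1  -7.5 148. ] jaw 6.1 q7 -0.59 F [ 0.2  0.1 -1.5] op 0.315
-> shift mm [ -0.4  -2.  141. ] yaw 0.1
```

```bash
python3 -m creep '[[255,0,-0.002,0.05,0],[255,0,-0.002,0.1,0],[255,0,-0.002,0.13,0],[255,0,-0.002,0.137,0],[255,0,-0.002,0.139,0],[255,0,-0.002,0.139,0]]'; python3 -m creep '[[255,0,0,0.001,0],[255,0,0,0.001,0]]';python3 -m creep '[[255,0,0,0.001,0],[255,0,0,0.001,0]]'
```

```text
clock: 22.58
tool_pos: [0.453, -0.0084, 0.0101]
eef_rot: [0.669, 0.743, 0.001, 0.001]
contact_force: [0.4, 0.1, -1.7]
opening: 0.318
clock: 22.82
tool_pos: [0.4525, -0.0089, 0.0089]
eef_rot: [0.669, 0.743, 0.0, 0.0]
contact_force: [-0.3, 0.0, -1.3]
opening: 0.319
clock: 23.08
tool_pos: [0.4521, -0.0088, 0.0074]
eef_rot: [0.669, 0.743, 0.0, 0.0]
contact_force: [0.8, 0.5, -1.4]
opening: 0.32
```

```bash
python3 -m creep '[[255,0,0,0.001,0],[255,0,0,0.001,0]]';python3 -m creep '[[255,0,0,0.0005,0],[255,0,0,0.0005,0]]'
```

```text
clock: 23.32
tool_pos: [0.452, -0.0087, 0.0062]
eef_rot: [0.669, 0.743, -0.0, -0.0]
contact_force: [0.1, 0.3, -1.0]
opening: 0.317
clock: 23.58
tool_pos: [0.452, -0.0087, 0.0061]
eef_rot: [0.669, 0.743, 0.0, 0.0]
contact_force: [-1.2, 0.8, 3.8]
opening: 0.317
```

On the floor. Releasing and lifting, then on to the plug.

```bash
python3 -m creep '[[200,0,0,0,0],[100,0,0,0,0],[0,0,0,0,0],[0,0,0,0,0],[0,0,0,0,0],[0,0,0,-0.02,0],[0,0,0,-0.08,0],[0,0,0,-0.14,0],[0,0,0,-0.18,0],[0,0,0,-0.18,0]]'; python3 -c "
from h import *
go(661.5,57.3,190,0)
from plant import imaging
import cv2
cv2.imwrite('pics/s15.png',imaging.snapshot('side')['image'][200:400,120:420])"
```

```text
clock: 24.82
tool_pos: [0.4538, -0.0087, 0.1882]
eef_rot: [0.669, 0.743, 0.002, 0.002]
contact_force: [-0.3, -0.2, -0.4]
opening: 1.004
t 24.82 pos [453.8  -8.7 188.2] jaw 6.0 q7 -0.57 F [-0.3 -0.2 -0.4] op 1.004
-> shift mm [ 44.  213.4  -0.5] yaw 6.0
```

View pics/s15.png

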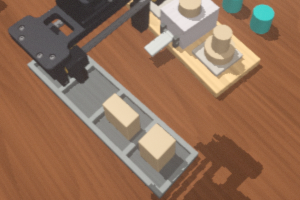

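```bash
python3 -m creep '[[0,0.01,0.05,0,1],[0,0.02,0.1,0,3],[0,0.03,0.15,0,5],[0,0.044,0.2134,0,6],[0,0.044,0.2134,0,6],[0,0.044,0.2134,0,6]]'; python3 - <<'E'
from h import *
go(661.5,57.3,56,0)
from plant import imaging,telemetry
import cv2
s=telemetry.get_state()
im=imaging.snapshot('wrist')['image']
print('exp',wproj(np.array([.6615,.0573,.097]),s['tool_pos'],s['eef_rot']))
cv2.imwrite('pics/w16.png',cv2.resize(im[150:300,200:360],None,fx=4,fy=4))
E
```

```text
clock: 25.62
tool_pos: [0.6578, 0.0573, 0.1834]
eef_rot: [0.706, 0.708, -0.002, -0.001]
contact_force: [-0.0, -0.2, -0.1]
opening: 1.001
t 25.62 pos [657.8  57.3 183.4] jaw 0.1 q7 -0.57 F [-0.  -0.2 -0.1] op 1.001
-> shift mm [  0.3   4.3 127.4] yaw 0.1
exp [283.53750301 199.3539521 ]
```

View pics/w16.png

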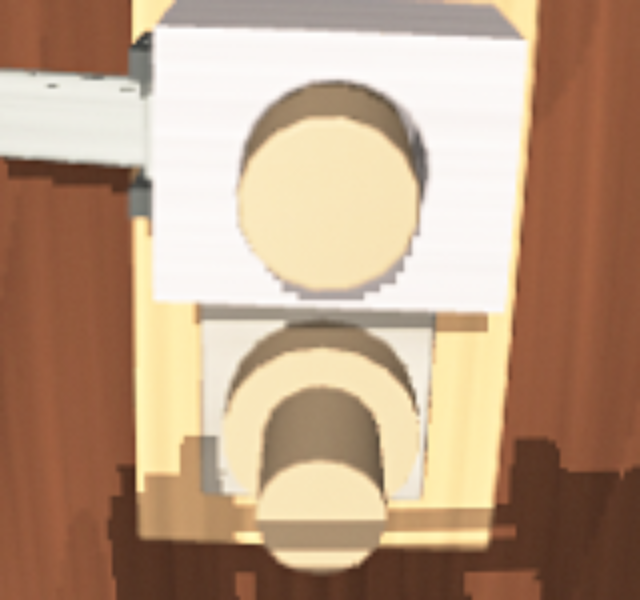

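The plug is at wrist (282,201) against (283.5,199) expected, so it is centred. Descending with the tips kept above the box top.

```bash
python3 -m creep '[[0,-0.001,0.002,0.05,0],[0,-0.001,0.002,0.1,0],[0,-0.001,0.002,0.115,0],[0,-0.001,0.002,0.125,0],[0,-0.001,0.002,0.128,0],[0,-0.001,0.002,0.128,0]]'; python3 - <<'E'
from plant import imaging
import cv2
cv2.imwrite('pics/c17.png',cv2.resize(imaging.snapshot('scene')['image'][150:270,210:350],None,fx=5,fy=5))
E
```

```text
clock: 26.42
tool_pos: [0.6625, 0.0567, 0.0591]
eef_rot: [0.707, 0.707, 0.001, 0.001]
contact_force: [-0.0, 0.1, 1.1]
opening: 1.002
```

View pics/c17.png

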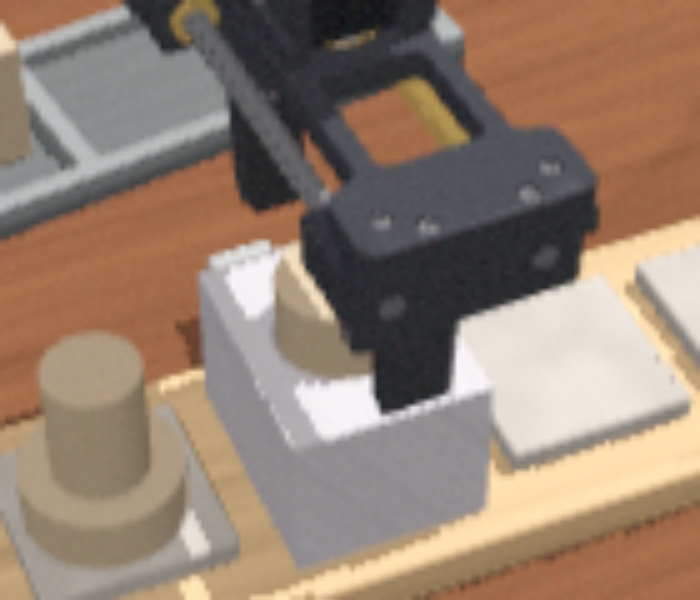

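The tips are a little above the box top, clear of it. I'll go 3 mm lower and grip.

```bash
python3 -m creep '[[0,0,0,0.003,0],[0,0,0,0.003,0]]'; python3 -m creep '[[255,0,0,0,0],[255,0,0,0,0],[255,0,0,0,0],[255,0,0,0,0],[255,0,0,0,0],[255,0,0,0,0],[255,0,0,0,0]]' 30; python3 -m creep '[[255,0,0,-0.01,0],[255,0,0,-0.02,0],[255,0,0,-0.05,0],[255,0,0,-0.1,0],[255,0,0,-0.1,0]]'; python3 -c "
from h import *
go(444.8,69.8,150,6)
from plant import imaging
import cv2
cv2.imwrite('pics/w18.png',imaging.snapshot('wrist')['image'])"
```

```text
clock: 26.72
tool_pos: [0.6616, 0.0565, 0.0549]
eef_rot: [0.707, 0.707, -0.0, 0.0]
contact_force: [0.1, 0.4, -0.6]
opening: 1.004
clock: 27.6
tool_pos: [0.6616, 0.0565, 0.0548]
eef_rot: [0.707, 0.707, -0.0, 0.0]
contact_force: [0.0, 0.5, -0.0]
opening: 0.44
clock: 28.22
tool_pos: [0.6645, 0.0579, 0.16]
eef_rot: [0.707, 0.707, 0.004, 0.002]
contact_force: [0.9, -0.1, -0.2]
opening: 0.439
t 28.23 pos [664.5  57.9 160. ] jaw 0.0 q7 -0.59 F [ 0.9 -0.1 -0.2] op 0.439
-> shift mm [  11.9 -219.8    8.1] yaw -6.0
```

View pics/w18.png

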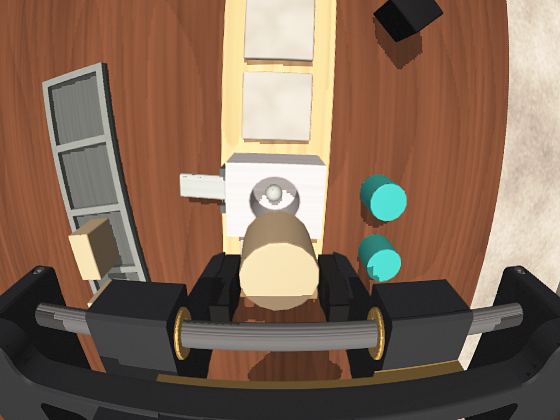

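The plug is lifted out and held. Carrying it to pocket +40, at (445,70).

```bash
python3 -m creep '[[255,0.003,-0.05,0,-1],[255,0.006,-0.1,0,-3],[255,0.009,-0.15,0,-5],[255,0.012,-0.2,0.006,-6],[255,0.012,-0.218,0.006,-6],[255,0.012,-0.218,0.006,-6],[255,0.012,-0.218,0.006,-6]]'; python3 -c "
from h import *
go(444.8,69.8,9,6)"
```

```text
clock: 29.15
tool_pos: [0.4448, 0.0684, 0.1486]
eef_rot: [0.669, 0.743, 0.0, 0.0]
contact_force: [-0.8, 0.5, -1.0]
opening: 0.44
t 29.15 pos [444.8  68.4 148.6] jaw 6.0 q7 -0.81 F [-0.8  0.5 -1. ] op 0.44
-> shift mm [1.300e+00 1.000e-01 1.396e+02] yaw -0.0
```

```bash
python3 -m creep '[[255,0.001,0,0.05,0],[255,0.001,0,0.1,0],[255,0.001,0,0.13,0],[255,0.001,0,0.137,0],[255,0.001,0,0.138,0],[255,0.001,0,0.138,0]]'; python3 -m creep '[[255,0,0,0.001,0],[255,0,0,0.001,0]]';python3 -m creep '[[255,0,0,0.001,0],[255,0,0,0.001,0]]'
```

```text
clock: 29.9
tool_pos: [0.4446, 0.0695, 0.0116]
eef_rot: [0.669, 0.743, 0.001, 0.001]
contact_force: [0.4, -0.1, -0.5]
opening: 0.443
clock: 30.15
tool_pos: [0.444, 0.0693, 0.0103]
eef_rot: [0.669, 0.743, 0.001, 0.0]
contact_force: [-0.5, 0.1, -1.1]
opening: 0.446
clock: 30.4
tool_pos: [0.4435, 0.0693, 0.0088]
eef_rot: [0.669, 0.743, -0.0, 0.0]
contact_force: [0.0, -0.4, 0.1]
opening: 0.441
```

```bash
python3 -m creep '[[255,0,0,0.001,0],[255,0,0,0.001,0]]';python3 -m creep '[[255,0,0,0.0005,0],[255,0,0,0.0005,0]]'
```

```text
clock: 30.65
tool_pos: [0.4435, 0.0694, 0.0077]
eef_rot: [0.669, 0.743, -0.0, 0.0]
contact_force: [-0.6, -0.1, -1.0]
opening: 0.441
clock: 30.9
tool_pos: [0.4435, 0.0694, 0.0073]
eef_rot: [0.669, 0.743, -0.0, 0.0]
contact_force: [-0.8, 0.3, -0.2]
opening: 0.444
```

```bash
python3 -m creep '[[255,0,0,0.001,0],[255,0,0,0.001,0]]';python3 -m creep '[[255,0,0,0.0005,0],[255,0,0,0.0005,0]]'
```

```text
clock: 31.15
tool_pos: [0.4434, 0.0697, 0.007]
eef_rot: [0.669, 0.744, 0.0, 0.0]
contact_force: [-1.3, 0.8, 8.6]
opening: 0.441
clock: 31.4
tool_pos: [0.4434, 0.0698, 0.0069]
eef_rot: [0.669, 0.744, 0.001, 0.0]
contact_force: [-1.5, -0.2, 15.9]
opening: 0.447
```

Touching the floor. Releasing, then the stepped core.

```bash
python3 -m creep '[[200,0,0,-0.001,0],[100,0,0,-0.001,0],[0,0,0,-0.001,0],[0,0,0,-0.001,0],[0,0,0,-0.001,0],[0,0,0,-0.02,0],[0,0,0,-0.08,0],[0,0,0,-0.14,0],[0,0,0,-0.18,0],[0,0,0,-0.18,0]]'; python3 -c "
from h import *
go(659,-25.5,190,0)
from plant import imaging
import cv2
cv2.imwrite('pics/s19.png',cv2.resize(imaging.snapshot('side')['image'][200:400,120:420],None,fx=2,fy=2))"
```

```text
clock: 32.65
tool_pos: [0.4453, 0.0697, 0.1882]
eef_rot: [0.669, 0.743, 0.002, 0.002]
contact_force: [0.5, 0.4, -0.3]
opening: 1.004
t 32.65 pos [445.3  69.7 188.2] jaw 6.0 q7 -0.79 F [ 0.5  0.4 -0.3] op 1.004
-> shift mm [-116.9  202.7   -0.7] yaw 6.0
```

View pics/s19.png

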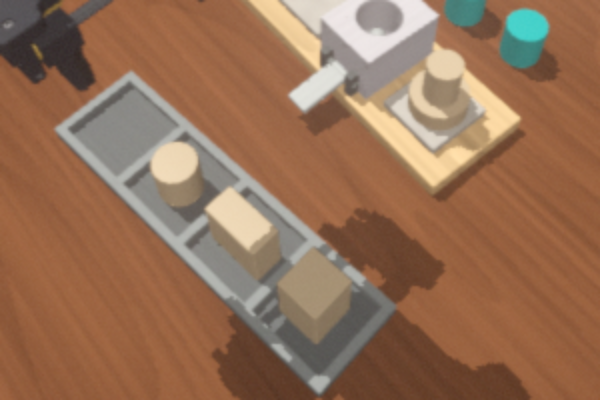

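The plug, slab and block stand upright in their pockets. Going to the stepped core.

```bash
python3 -m creep '[[0,-0.027,0.047,0,1],[0,-0.054,0.094,0,3],[0,-0.081,0.141,0,5],[0,-0.108,0.188,0,6],[0,-0.117,0.203,0,6],[0,-0.117,0.203,0,6],[0,-0.117,0.203,0,6]]'; python3 - <<'E'
from h import *
go(659,-25.5,34,0)
from plant import imaging,telemetry
import cv2
s=telemetry.get_state()
im=imaging.snapshot('wrist')['image']
print('exp',wproj(np.array([.659,-.0255,.090]),s['tool_pos'],s['eef_rot']))
cv2.imwrite('pics/w20.png',cv2.resize(im[150:300,200:360],None,fx=4,fy=4))
E
```

```text
clock: 33.58
tool_pos: [0.656, -0.0246, 0.1845]
eef_rot: [0.706, 0.708, -0.001, -0.001]
contact_force: [0.4, 0.6, -0.4]
opening: 1.002
t 33.58 pos [656.  -24.6 184.5] jaw 0.2 q7 -0.49 F [ 0.4  0.6 -0.4] op 1.002
-> shift mm [ -0.8   3.4 150.5] yaw 0.2
exp [282.48656264 197.83885211]
```

View pics/w20.png

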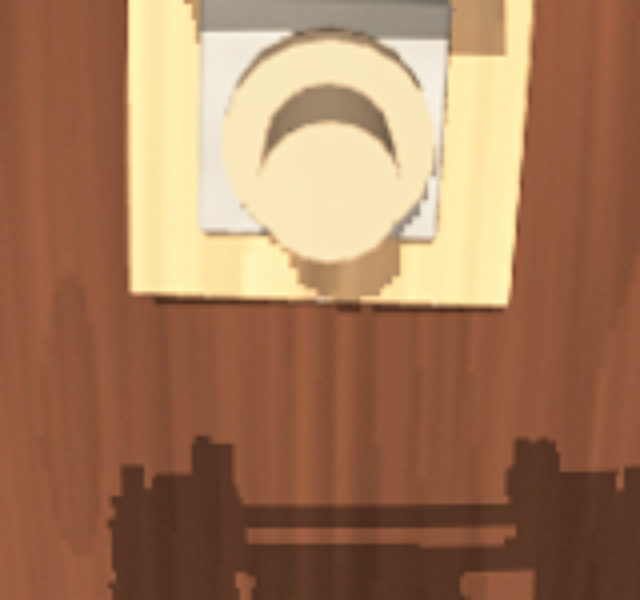

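The stem top is at wrist (282,198), as expected. Grasping the stem above the foot.

```bash
python3 -m creep '[[0,-0.001,0.002,0.05,0],[0,-0.001,0.002,0.1,0],[0,-0.001,0.002,0.13,0],[0,-0.001,0.002,0.149,0],[0,-0.001,0.002,0.149,0],[0,-0.001,0.002,0.149,0],[255,-0.001,0.002,0.149,0],[255,-0.001,0.002,0.149,0],[255,-0.001,0.002,0.149,0],[255,-0.001,0.002,0.149,0]]' 25; python3 -m creep '[[255,0,0,0,0],[255,0,0,0,0],[255,0,0,0,0],[255,0,0,0,0]]'; python3 -m creep '[[255,0,0,-0.01,0],[255,0,0,-0.03,0],[255,0,0,-0.08,0],[255,0,0,-0.12,0],[255,0,0,-0.12,0]]'; python3 -c "
from h import *
go(436.5,149.3,150,6)
from plant import imaging
import cv2
cv2.imwrite('pics/w21.png',imaging.snapshot('wrist')['image'])"
```

```text
clock: 34.88
tool_pos: [0.6597, -0.0267, 0.0369]
eef_rot: [0.707, 0.707, 0.0, 0.0]
contact_force: [0.3, -0.3, 0.2]
opening: 0.574
clock: 35.38
tool_pos: [0.6596, -0.0267, 0.0367]
eef_rot: [0.707, 0.707, -0.0, -0.0]
contact_force: [-0.2, 0.1, -0.7]
opening: 0.354
clock: 36.0
tool_pos: [0.6627, -0.0256, 0.1622]
eef_rot: [0.707, 0.707, 0.004, 0.003]
contact_force: [-0.6, -0.3, -1.8]
opening: 0.352
t 36.0 pos [662.7 -25.6 162.2] jaw 0.0 q7 -0.51 F [-0.6 -0.3 -1.8] op 0.352
-> shift mm [ 175.  -226.2   10.3] yaw -6.0
```

View pics/w21.png

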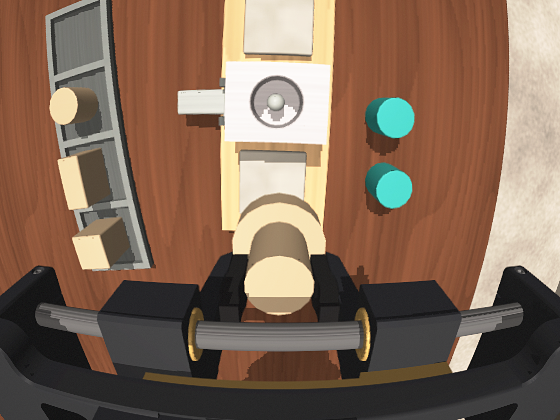

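Held. Carrying it to the leftmost pocket, at (436,149).

```bash
python3 -m creep '[[255,0.035,-0.045,0,-1],[255,0.07,-0.09,0,-3],[255,0.105,-0.135,0,-5],[255,0.14,-0.18,0.004,-6],[255,0.17,-0.218,0.008,-6],[255,0.175,-0.224,0.008,-6],[255,0.175,-0.224,0.008,-6],[255,0.175,-0.224,0.008,-6]]'; python3 -c "
from h import *
go(436.5,149.3,16,6)"
```

```text
clock: 37.05
tool_pos: [0.4367, 0.1471, 0.1485]
eef_rot: [0.67, 0.742, -0.0, 0.0]
contact_force: [1.1, 0.2, -0.7]
opening: 0.356
t 37.05 pos [436.7 147.1 148.5] jaw 5.9 q7 -1.02 F [ 1.1  0.2 -0.7] op 0.356
-> shift mm [  2.3   0.  132.5] yaw -0.1
```

```bash
python3 -m creep '[[255,0.002,0,0.05,0],[255,0.002,0,0.1,0],[255,0.002,0,0.122,0],[255,0.002,0,0.129,0],[255,0.002,0,0.13,0],[255,0.002,0,0.13,0]]'; python3 -m creep '[[255,0,0,0.001,0],[255,0,0,0.001,0]]';python3 -m creep '[[255,0,0,0.001,0],[255,0,0,0.001,0]]'
```

```text
clock: 37.8
tool_pos: [0.4362, 0.1503, 0.0195]
eef_rot: [0.669, 0.743, 0.001, 0.0]
contact_force: [-0.0, 0.8, -1.0]
opening: 0.353
clock: 38.05
tool_pos: [0.4357, 0.1502, 0.0182]
eef_rot: [0.669, 0.743, 0.0, 0.0]
contact_force: [-0.4, 0.1, -1.1]
opening: 0.357
clock: 38.3
tool_pos: [0.4354, 0.1502, 0.0168]
eef_rot: [0.669, 0.743, -0.0, 0.0]
contact_force: [0.6, -0.1, -0.7]
opening: 0.358
```

```bash
python3 -m creep '[[255,0,0,0.001,0],[255,0,0,0.001,0]]';python3 -m creep '[[255,0,0,0.001,0],[255,0,0,0.001,0]]';
```

```text
clock: 38.55
tool_pos: [0.4353, 0.1502, 0.0157]
eef_rot: [0.669, 0.743, -0.0, 0.0]
contact_force: [0.8, -0.9, -0.9]
opening: 0.359
clock: 38.8
tool_pos: [0.4353, 0.1502, 0.0147]
eef_rot: [0.669, 0.743, -0.0, 0.0]
contact_force: [0.3, 0.5, -0.7]
opening: 0.354
```

```bash
python3 -m creep '[[255,0,0,0.0007,0],[255,0,0,0.0007,0]]';python3 -m creep '[[255,0,0,0.0005,0],[255,0,0,0.0005,0]]';
```

```text
clock: 39.05
tool_pos: [0.4353, 0.1502, 0.0146]
eef_rot: [0.669, 0.743, 0.0, 0.0]
contact_force: [-1.4, -0.9, 5.3]
opening: 0.36
clock: 39.3
tool_pos: [0.4353, 0.1502, 0.0145]
eef_rot: [0.669, 0.743, 0.0, 0.0]
contact_force: [-1.7, -0.9, 11.4]
opening: 0.357
```

Floor contact. Releasing, then lifting and moving aside so both cameras can see the carrier.

```bash
python3 -m creep '[[200,0,0,-0.001,0],[100,0,0,-0.001,0],[0,0,0,-0.001,0],[0,0,0,-0.001,0],[0,0,0,-0.001,0],[0,0,0,-0.02,0],[0,0,0,-0.08,0],[0,0,0,-0.14,0],[0,0,0,-0.2,0],[0,0,0,-0.22,0]]'; python3 -m creep '[[0,0.05,0.03,0,0],[0,0.1,0.06,0,0],[0,0.15,0.09,0,0],[0,0.2,0.12,0,0],[0,0.2,0.12,0,0],[0,0.2,0.12,0,0]]'; python3 - <<'E'
from plant import imaging
import cv2
a=imaging.snapshot('scene')['image']; b=imaging.snapshot('side')['image']
cv2.imwrite('pics/f_sc.png',a); cv2.imwrite('pics/f_sd.png',b)
cv2.imwrite('pics/f_scc.png',cv2.resize(a[100:230,120:315],None,fx=4,fy=4,interpolation=cv2.INTER_CUBIC))
cv2.imwrite('pics/f_sdc.png',cv2.resize(b[210:400,140:325],None,fx=4,fy=3,interpolation=cv2.INTER_CUBIC))
E
```

```text
clock: 40.55
tool_pos: [0.4365, 0.1511, 0.2369]
eef_rot: [0.669, 0.743, 0.002, 0.001]
contact_force: [0.4, -0.0, -0.5]
opening: 1.0
clock: 41.3
tool_pos: [0.5331, 0.3606, 0.2329]
eef_rot: [0.669, 0.743, -0.001, 0.0]
contact_force: [0.8, 0.7, -0.7]
opening: 0.996
```

View pics/f_scc.png

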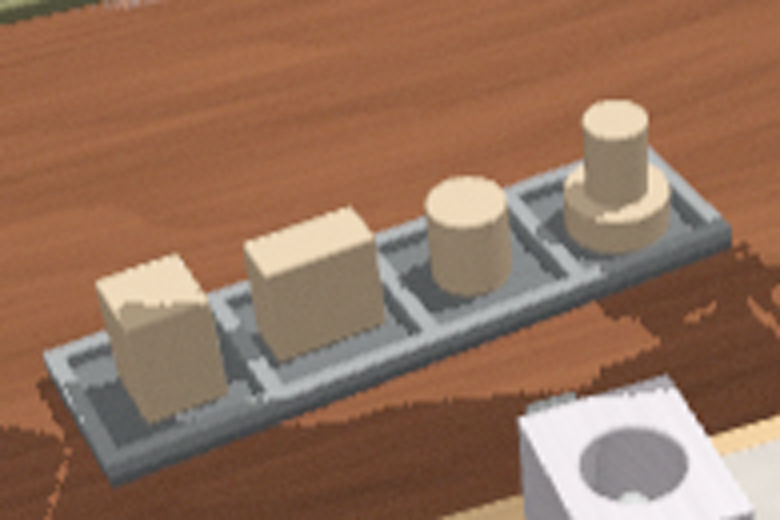

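View pics/f_sdc.png

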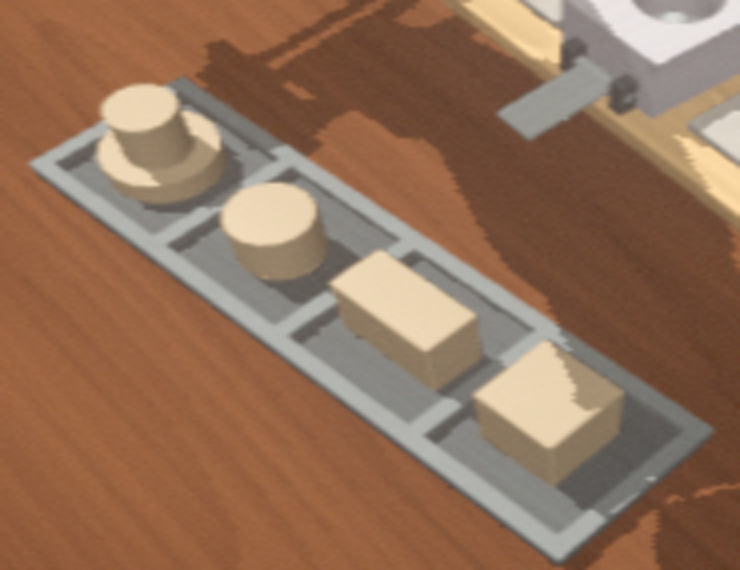

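View pics/f_sd.png

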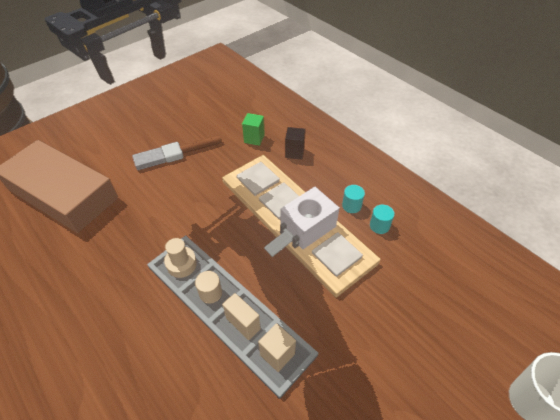

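```bash
python3 - <<'E'
from h import *
C={'sc':(451.1,30.8),'sd':(446.9,28.9)}; a=np.radians(6.1)
D={'block':(.064,(150.5,292),(549,396)),'slab':(.060,(308.5,242.5),(404,301)),'plug':(.050,(467,203),(271,214)),'stepped':(.068,(615,120),(140,109))}
for n,(z,p,q) in D.items():
    for c,px in(('sc',(120+p[0]/4,100+p[1]/4)),('sd',(140+q[0]/4,210+q[1]/3))):
        d=1000*onz(c,px,z)[:2]-C[c]; print(n,c,'x',round(d@[np.cos(a),np.sin(a)],1),'y',round(d@[-np.sin(a),np.cos(a)],1))
E
```

```text
block sc x 0.2 y -117.8
block sd x -1.1 y -118.8
slab sc x -0.2 y -41.7
slab sd x -2.0 y -42.7
plug sc x -0.4 y 39.8
plug sd x -1.5 y 38.6
stepped sc x 0.1 y 122.1
stepped sd x -0.4 y 121.2
```

All four cores are within 3 mm of their pocket centres and upright, and the robot is clear of everything. Handing in.

```bash
python3 -c "
from plant import r
print(r.finish_job())"
```

```text
the job is handed in; nothing more can be done
None
```

The ejector lever was pushed down to its stop, and the four cores now stand in the carrier in reverse order. From the rightmost pocket to the leftmost they are block, slab, plug and stepped. The job was handed in at about 41 s on the robot's clock, well inside the 99 s limit; no verdict is reported.

**Last checks:** both cameras put every core within about 3 mm of its pocket centre. All four stand upright, and the open gripper was parked about 0.23 m up, clear of everything. I did not measure the lever's angle. That it reached its stop rests on the force jump to 19 N and the pictures of the raised plug.

**Disagreements:**
- **Fingertips:** they lie about 26 mm short of the stated TCP. I found this while pressing the lever and allowed for it in every grasp height.
- **Cameras:** the scene and side cameras differed by up to 6 mm in x, so I averaged them and checked with the wrist camera.

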